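# Lever up a bench power supply and block its front

## Task

Raise the front of the heavy bench power supply onto the wooden block. Push the pry bar forward over its fulcrum until its tip is well in under the front of the case, then set the iron weight in the bar's tray so that the weight alone levers the front up and holds it; slide the block, lengthwise, at least half its length in under the raised front edge between the front feet. Finally lift the weight off again and stand it upright on the desk clear of the bar, not dropped, so that the front of the supply rests on the block; the bar may stay where it is, do not shove the supply along the desk, and leave the aluminium switch box and morse key alone.

Things in the scene. Friction and masses are not known exactly. Their poses are not given: they have to be found in the camera images.
- supply: Loose power supply, dark steel, about 4.2 kg, heavy end at the rear (16 N on the front feet together). Case 240 deep (x) x 300 wide (y) x 100 high on four rubber feet 22 high, 28 across, centred at x = +-100, y = +-130. Origin: on the desk under its middle; +x from front face (x = -120) to rear, z up. A round guard rail stands 36 out from the face, 80 to 90 up, along y = +-120.
- front_edge (a point): Middle of the lower front edge of the supply's case, 22 above the desk at the start; axes as the supply's. The bar stands before the +y half of the front; the front around y = -70 is free for the block. The guard rail leaves no room for an upright gripper close to the face: lean it back from the face.
- rear_foot (a point): Point on the desk midway between the supply's rear feet; axes as the supply's. The supply pivots about these feet when levered up, by about 0.11 rad.
- fulcrum: Loose steel saddle block, 0.7 kg, 44 (x) x 56 (y), origin at the middle of its underside, z up. Its top is a round of radius 12 along y, crest 30 high, between side cheeks 42 high, 40 apart. It stands about 45 in front of the supply's face, its x roughly along the supply's.
- bar_grip (a point): Mid-length of the loose steel pry bar, 4 above its underside: grip here across the width. Bar 0.42 kg, 270 long, 24 wide, 8 thick, straight underside, square aluminium tray at one end. +x along the bar to its tip, y across, z out of its upper side. It starts over the fulcrum, tray end on the desk, tip raised (0.12 rad) and some 18 short of the supply's face. Centre of mass 10 towards the tray.
- bar_tip (a point): Middle of the bar's tip, 135 from bar_grip, 2.5 above the underside; bar 5 thick over the last 35. Axes as bar_grip. To pass into the 22 gap under the case the tray end must be raised so that the bar slopes down to the tip by some 0.35 rad. About 20 in is right; let go there, the bar stays, tray up, tip caught under the case.
- bar_tray (a point): Middle of the tray's floor, 91 behind bar_grip, 5 above the underside; axes as bar_grip. Tray 88 x 88 outside, 80 x 80 inside, 14 high over all. The weight in it brings the tray down to the desk and the front edge up about 25; the empty bar cannot lift the supply.
- weight_center (a point): Loose round iron weight, about 0.9 kg, 82 high: base 64 across and 36 high, upright grip post 26 across above it. The point is on its axis, 41 above its underside; z up.
- block_center (a point): Loose hardwood block, 0.13 kg, 110 long (x) x 44 wide (y) x 32 high; the point is its centre, 16 above its underside. It starts flat on the desk.
- switchbox: Aluminium antenna switch box, loose bystander, 70 x 90 x 36 high with a low black knob on top (42 over all) and two connectors, origin under its middle.
- key: Morse key, loose bystander, base 100 x 75, about 50 high, origin under its middle.
Not all that is in view belongs to the job. There is more than one size of the part that bears block_center; the job needs the middle-sized.

How it is judged:
On the way, in this order (a step that is already met when the one before it is completed fails the run):
1. the bar's tip is in under the front of the case (at least 8 mm), bar let go (x of bar_tip in the frame of supply above -0.112 m and z of bar_tip in the frame of supply below 0.022 m and contact force between bar and the fingers below 0.1 N), for 0.2 s.
2. the weight, let go in the tray, levers the front up on the bar (angle between supply's own z axis and vertical above 0.08 rad and contact force between weight and bar above 3 N and contact force between bar and supply above 8 N and contact force between bar and fulcrum above 8 N and contact force between weight and the fingers below 0.1 N), for 0.3 s.
3. the block is at least half its length (less 7 mm) in under the front edge while the bar still holds it up (x of block_center in the frame of supply between -0.127 and -0.05 m and y of block_center in the frame of supply between -0.095 and 0.095 m and angle between the x axis of block_center and the x axis of supply, either way round below 0.35 rad and angle between block_center's own z axis and vertical below 0.12 rad and angle between supply's own z axis and vertical above 0.08 rad and contact force between weight and bar above 3 N), for 0.2 s.
At the end, for the whole second after the job is handed in: The block lies flat and lengthwise (20 degrees), between the front feet, half its length (less 7 mm) or more under the front edge, and carries it (over 4 N, tilt over 0.035 rad); the weight stands upright on the desk, off bar and supply, over 70 mm from the tray's middle; all at rest (x of block_center in the frame of supply between -0.127 and -0.05 m and y of block_center in the frame of supply between -0.095 and 0.095 m and angle between the x axis of block_center and the x axis of supply, either way round below 0.35 rad and angle between block_center's own z axis and vertical below 0.12 rad and contact force between block and supply above 4 N and angle between supply's own z axis and vertical above 0.035 rad and linear speed of each of supply, weight below 0.02 m/s and height (world z) of weight_center between 0.036 and 0.046 m and angle between weight_center's own z axis and vertical below 0.1 rad and contact force between weight and bar below 0.1 N and contact force between weight and supply below 0.1 N and horizontal distance between weight_center and bar_tray above 0.07 m); the robot touches nothing.
It fails at once if the switch box or the morse key pushed more than 20 mm (distance of any of switchbox, key from where it was at the start of the episode above 0.02 m).
It fails at once if the supply's rear feet shoved more than 30 mm along the desk (distance of rear_foot from where it was at the start of the episode above 0.03 m).
It fails at once if the weight dropped (falling free faster than 0.7 m/s) (linear speed of weight above 0.7 m/s and contact force between weight and the fingers below 0.1 N).
It also fails if it takes over 72 s, if anything falls off the work surface, if the arm or the gripper's body presses on something with over 40 N, if the wrist force passes 120 N, or if a joint passes its speed limit or range.

## Robot

A 7-joint arm with a two-finger parallel gripper is mounted at the origin on the work surface. World frame = base frame: x ahead of the robot, y to its left, z up, the work surface at z = 0. Lengths are in m, angles in rad, forces in N, time in s.
With the tool pointing down it reaches from about 0.4 to 0.9 m from the base axis. Payload 5.5 kg.
Tool frame: the origin (TCP) lies at the very end of the fingers, on their centre line; the grasp point (between the pads) lies 19 mm behind it; z points along the fingers, y is the line along which they close (so a half turn about z gives the same grasp; the last joint's range is limited). The gripper opens to 85 mm and grips with 20 to 120 N. Pads are 22 mm wide; open, the fingers measure 114 mm over their backs; the gripper's body (76 mm by 85 mm) begins 54 mm behind the grasp point. The pads swing forward as they close: fully open they stand 13 mm farther back than shut.
Start: joints at [-1.07, 0.501, -0.427, 1.55, 0.221, 1.138, -0.21], TCP at [0.153, 0.632, 0.231] pointing down, gripper open.
Joint ranges: [-2.88, 2.88], [-0.31, 2.03], [-1.54, 1.56], [0.2, 2.42], [-1.41, 4.55], [0.19, 2.02], [-2.57, 2.57]. Speed limits (rad/s): [2.57, 2.57, 3.14, 3.14, 3.14, 3.14, 3.14].

## Interface

Orientations are given as a unit quaternion [w, x, y, z].
In Python, from cell import manip gives the robot as it stands. The module is installed in compiled form; this text tells all that it offers.
- The arm moves only by the tool apply_moves, never from a script. Its argument "increments" is a list of rows, each a list of 3 entries, a list of its own where there are three numbers: the shift along the tool's x, y, z in m, then the turn about the tool's z in degrees, then the opening in per cent of the stroke, from 0 (shut) to 100 (fully open). In form: [[[dx, dy, dz], spin, gripper], ...]. A call has 1 to 10 rows; each row shifts and turns the commanded pose from where the row before left it, along the tool's axes as they then stand; what a row does not reach is not made up. A row lasts 1/8 s, in which the tool goes at most 62.5 mm and 10.7 degrees, less where a joint would pass 70% of its speed; a pose out of reach is approached as far as the arm can. A call with a gripper value outside its range is refused whole. The fingers move at their own pace and stop on an object; "force" is the grip in N (left out, the last holds). Time passes only in rows, so rows that do not move let the fingers close. It gives the time, the measured TCP pose, the force, the opening and the grip force at its end, in the units of the state.
- manip.state(): the state, without advancing time (a new reading comes with each control period).
- manip.capture(name): name is "scene" or "top" or "wrist"; returns the picture (480x640x3 uint8, blue, green, red); there is no depth.
- manip.camera_params(name): a dict with "fx", "fy", "cx", "cy" (pixels), "camera_from_world" (4x4, takes a point from world to camera coordinates). Camera axes: x right, y up, looking along -z (the intrinsics and any distortion apply to the point x, -y, -z); pixel columns grow to the right and rows downward; lengths in m; the calibration is good to about 2 mm. A picture is of the moment at which its call begins: read the wrist's pose just before it. camera_params takes no time and is no camera call; for the wrist camera it gives the pose at the moment of the call.
- manip.close_job(): hands the job in; it is judged then, once.
The state is a dict: "clock": time; "qpos": joint angles; "qd": joint speeds; "joint_torque": joint torques, N m; "ee_pos": TCP position; "tool_rot": TCP orientation; "wrist_force": force on the tool from outside, world axes, zero at the start; "torque": the same for the moment, N m; "grip_width": finger opening in m; "gripper_force": force on a finger pad.
Only numpy, scipy, OpenCV 4.12 (cv2) and the standard library are available. Lean on these libraries where they do the work, as an engineer would, in place of code of your own. Each camera call takes 0.05 s, during which the arm holds its last target. There are 200 camera calls.

## Working session

There is one attempt and no reset: what is moved stays moved. The work goes in short steps, Python scripts to look and compute and a tool call to move; the robot and the scene stay as the last step left them, time stands still between calls to the robot, and variables do not carry over. Pictures are saved under pics/ and viewed, at most 10 in all, crops included, and the job is handed in when it is done.

Besides the shell and the picture viewer there is one more tool, called after "Request:" by a JSON object that holds its "method" and its "body". apply_moves: Moves the arm, as the interface text tells. Its arguments: {"type":"object","properties":{"increments":{"type":"array"},"force":{"type":"number"}},"required":["increments"]}

```bash
mkdir -p pics; python3 - <<'E'
from cell import manip
import cv2,numpy as np
np.set_printoptions(precision=4,suppress=True)
a=manip.capture("scene");b=manip.capture("top")
cv2.imwrite("pics/s0.png",a);cv2.imwrite("pics/t0.png",b)
for n in("scene","top"):
  print(manip.camera_params(n))
print(manip.state())
E
```

```text
{'fx': 578.4867625463484, 'fy': 578.4867625463484, 'cx': 323.49632860609097, 'cy': 240.18860869837494, 'camera_from_world': array([[ 0.3579,  0.9338,  0.0039, -0.155 ],
       [-0.8095,  0.3081,  0.4998,  0.4429],
       [ 0.4655, -0.1821,  0.8661, -1.627 ],
       [ 0.    ,  0.    ,  0.    ,  1.    ]])}
{'fx': 609.7001195529681, 'fy': 609.7001195529681, 'cx': 323.1471086069157, 'cy': 235.70715657027642, 'camera_from_world': array([[ 0.0212, -0.9998, -0.0011, -0.0328],
       [ 0.9904,  0.0209,  0.1367, -0.5699],
       [-0.1367, -0.004 ,  0.9906, -1.0701],
       [ 0.    ,  0.    ,  0.    ,  1.    ]])}
{'clock': 0.1, 'qpos': array([-1.0698,  0.5017, -0.4268,  1.5514,  0.2208,  1.1383, -0.2103]), 'qd': array([-0.0006, -0.0011,  0.0003, -0.0036,  0.0006, -0.0013,  0.0015]), 'joint_torque': array([ -0.0109, -57.0815,  -5.839 , -28.1745,   0.0104,   0.0056,
        -0.    ]), 'ee_pos': array([0.153 , 0.6311, 0.2304]), 'tool_rot': array([-0.0001,  0.1186,  0.9929, -0.0009]), 'wrist_force': array([ 0.2313, -0.3795,  0.5977]), 'torque': array([-0.0059,  0.059 ,  0.0338]), 'gripper_force': 0.0, 'grip_width': 0.08515072821425423}
```

View pics/t0.png

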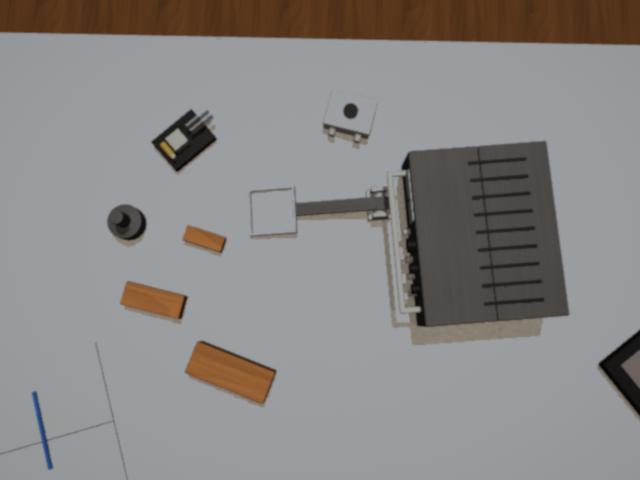

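View pics/s0.png

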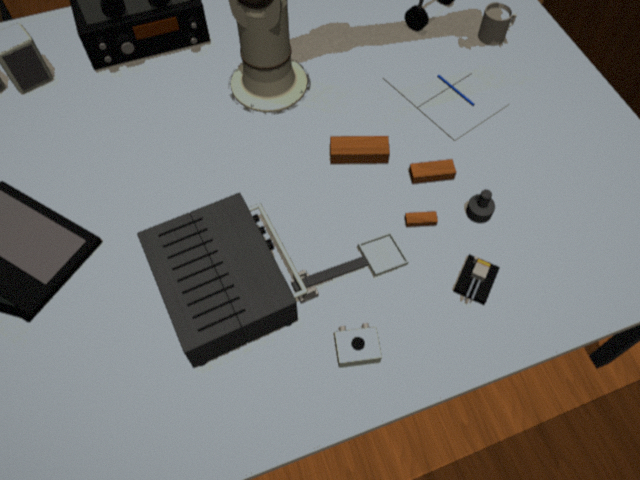

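Top view: candidate blocks are small (204,239), middle (154,300) and large (231,372). The weight is at (126,222), tray at (273,212), bar running to (385,203), fulcrum at (378,203), and supply top corners at about (410,155), (546,143), (567,314) and (425,325). I choose the middle block at (154,300). Switch box (350,112) and key (184,140) are bystanders.

```bash
cat > h.py <<'E'
from cell import manip
import cv2,numpy as np
from scipy.spatial.transform import Rotation as R
np.set_printoptions(precision=4,suppress=True)
def ray(P,uv):
    M=P["camera_from_world"];Rm=M[:3,:3];c=-Rm.T@M[:3,3]
    d=np.array([(uv[0]-P["cx"])/P["fx"],-(uv[1]-P["cy"])/P["fy"],-1.])
    return c,Rm.T@d
def onz(P,uv,z):
    c,d=ray(P,uv);return c+d*(z-c[2])/d[2]
def proj(P,p):
    M=P["camera_from_world"];q=M[:3,:3]@np.asarray(p)+M[:3,3]
    return np.array([P["cx"]-P["fx"]*q[0]/q[2],P["cy"]+P["fy"]*q[1]/q[2]])
def two(Pa,a,Pb,b):
    c1,d1=ray(Pa,a);c2,d2=ray(Pb,b)
    t=np.linalg.lstsq(np.c_[d1,-d2],c2-c1,rcond=None)[0]
    return (c1+d1*t[0]+c2+d2*t[1])/2
def tool():
    s=manip.state();q=s["tool_rot"];return s,R.from_quat([q[1],q[2],q[3],q[0]])
def go(target,ydir=None):
    """tool-frame increments to world target; ydir: angle (deg) wanted of tool y in world"""
    s,r=tool();m=r.as_matrix()
    print("now",s["ee_pos"],"t",s["clock"],"yang",np.degrees(np.arctan2(m[1,1],m[0,1])))
    print("tool shift (before spin)",m.T@(np.array(target)-s["ee_pos"]))
    if ydir is not None:
        a=np.degrees(np.arctan2(m[1,1],m[0,1]))
        sp=-(ydir-a);sp=(sp+90)%180-90
        print("spin",sp,"q7",np.degrees(s["qpos"][6]))
E
python3 - <<'E'
from h import *
t=cv2.imread("pics/t0.png");P=manip.camera_params("top");S=manip.camera_params("scene");s=cv2.imread("pics/s0.png")
hsv=cv2.cvtColor(t,cv2.COLOR_BGR2HSV)
m=cv2.inRange(hsv,(3,130,60),(20,255,255));m[:60]=0
for c in cv2.findContours(m,0,2)[0]:
    if cv2.contourArea(c)>150:
        b=cv2.boxPoints(cv2.minAreaRect(c))
        w=np.array([onz(P,p,.028)[:2] for p in b]);print("blk",b.mean(0),w.mean(0),np.linalg.norm(w[0]-w[1]),np.linalg.norm(w[1]-w[2]),np.degrees(np.arctan2(*(w[1]-w[0])[::-1])))
g=cv2.cvtColor(t,cv2.COLOR_BGR2GRAY)
m=cv2.inRange(g,0,90);m[:60]=0;m=cv2.morphologyEx(m,cv2.MORPH_OPEN,np.ones((5,5)))
for c in cv2.findContours(m,0,2)[0]:
    if cv2.contourArea(c)>300:
        r=cv2.minAreaRect(c);b=cv2.boxPoints(r);print("dark",np.array(b).tolist(),cv2.contourArea(c))
for n,p in dict(c1=(410,155),c2=(546,143),c3=(567,314),c4=(425,325)).items(): print(n,onz(P,p,.122))
for p in [(251,190),(294,188),(297,235),(250,237)]: print("tray",onz(P,p,.014))
print("tip",two(P,(384,203),S,(300,286)),onz(P,(384,203),.05),"fulc",onz(P,(378,203),.04))
print("weight post",two(P,(120,218),S,(486,195)),onz(P,(127,223),.036))
cv2.imwrite("pics/c0.png",np.vstack([cv2.resize(t[170:330,90:330],None,fx=3,fy=3,interpolation=2)])[:, :720])
cv2.imwrite("pics/c1.png",cv2.resize(t[130:340,240:440],None,fx=2.8,fy=2.8,interpolation=2))
E
```

```text
blk [230.1704 371.6574] [0.3241 0.1401] 0.060592920804270825 0.14953580162296165 -19.637196369572603
blk [152.6765 299.7942] [0.4484 0.2857] 0.04128718433979143 0.11068809734580895 -10.431736758346254
blk [204.  238.5] [0.5623 0.1981] 0.02735126911812145 0.07339932800026923 -15.437818409560368
dark [[600.0, 332.0], [639.0, 332.0], [639.0, 413.0], [600.0, 413.0]] 1437.0
dark [[108.0, 205.0], [145.0, 205.0], [145.0, 239.0], [108.0, 239.0]] 991.5
dark [[295.1705627441406, 201.23069763183594], [387.9183044433594, 195.6434783935547], [388.7803039550781, 209.95298767089844], [296.0325622558594, 215.5402069091797]] 1061.0
dark [[397.6857604980469, 152.7636260986328], [553.7437744140625, 140.3499298095703], [567.6593017578125, 315.2884521484375], [411.601318359375, 327.7021484375]] 25683.5
dark [[150.63369750976562, 141.66336059570312], [192.836669921875, 107.13367462158203], [218.23269653320312, 138.17327880859375], [176.02972412109375, 172.70297241210938]] 1342.5
c1 [ 0.7017 -0.1669  0.122 ]
c2 [ 0.7278 -0.4003  0.122 ]
c3 [ 0.437  -0.4266  0.122 ]
c4 [ 0.414  -0.1921  0.122 ]
tray [0.6579 0.1169 0.014 ]
tray [0.6634 0.0361 0.014 ]
tray [0.5743 0.0281 0.014 ]
tray [0.5687 0.1154 0.014 ]
tip [ 0.6363 -0.1332  0.0227] [ 0.6312 -0.1299  0.05  ] fulc [ 0.6329 -0.1199  0.04  ]
weight post [0.5913 0.3432 0.0702] [0.5868 0.3387 0.036 ]
```

View pics/c1.png

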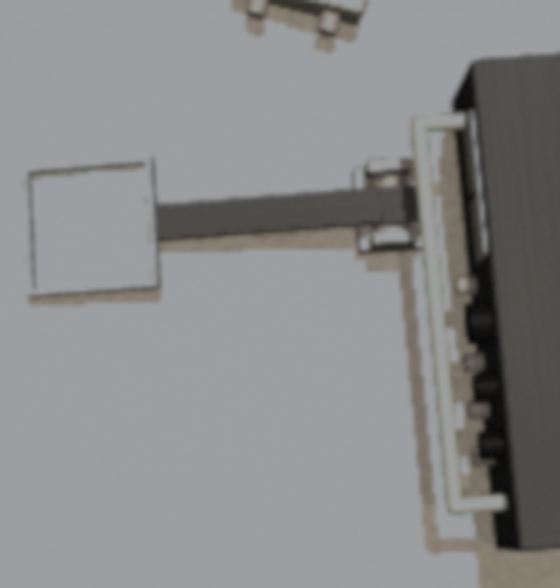

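View pics/c0.png

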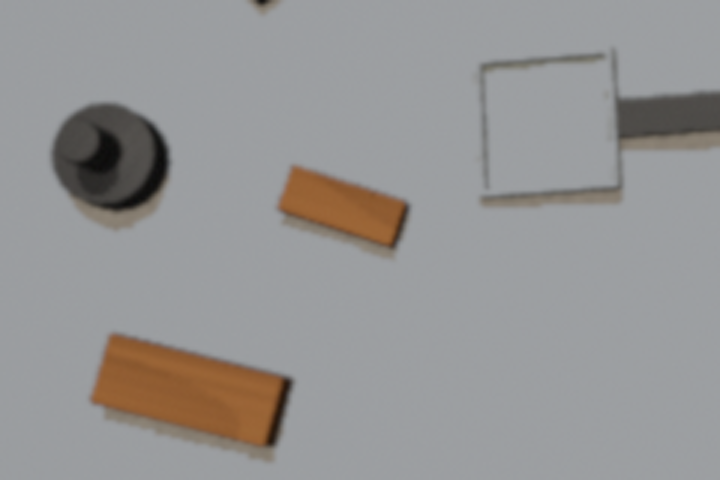

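The middle block at (154,300) measures 110 x 42 mm, so it is the right one. In the crop the bar tip reaches under the rail. I start with the bar.

```bash
python3 - <<'E'
from h import *
go((0.623,-0.016,0.2),4.3)
E
```

```text
now [0.153  0.6311 0.2304] t 0.1 yang 76.37866619570592
tool shift (before spin) [-0.6092 -0.5182  0.0312]
spin 72.07866619570592 q7 -12.050582888970458
```

Request:
{"method": "apply_moves", "body": {"increments": [[[-0.038,-0.0324,0],0,100],[[-0.038,-0.0324,0],0,100],[[-0.038,-0.0324,0],0,100],[[-0.038,-0.0324,0],0,100],[[-0.038,-0.0324,0],0,100],[[-0.038,-0.0324,0],0,100],[[-0.038,-0.0324,0],0,100],[[-0.038,-0.0324,0],0,100],[[-0.038,-0.0324,0],0,100],[[-0.038,-0.0324,0],0,100]], "force": 60}}

```text
clock: 1.35
ee_pos: [0.4466, 0.2258, 0.2311]
tool_rot: [-0.0, 0.119, 0.993, -0.0]
wrist_force: [1.0, 1.0, 0.1]
grip_width: 0.0857
gripper_force: 0.0
```

Request:
{"method": "apply_moves", "body": {"increments": [[[-0.038,-0.0324,0],0,100],[[-0.038,-0.0324,0],0,100],[[-0.038,-0.0324,0],0,100],[[0,0,0],10,100],[[0,0,0],10,100],[[0,0,0],10,100],[[0,0,0],10,100],[[0,0,0],10,100],[[0,0,0],10,100],[[0,0,0],10,100]]}}

```text
clock: 2.6
ee_pos: [0.5336, 0.106, 0.2309]
tool_rot: [-0.0, 0.669, 0.743, -0.0]
wrist_force: [0.1, 0.2, -0.1]
grip_width: 0.0853
gripper_force: 0.0
```

```bash
python3 - <<'E'
from h import *
go((0.623,-0.016,0.2),4.3)
P=manip.camera_params("wrist");cv2.imwrite("pics/w1.png",manip.capture("wrist"))
M=P["camera_from_world"];print("cam",-M[:3,:3].T@M[:3,3],M[:3,:3])
E
```

```text
now [0.5336 0.106  0.2309] t 2.6 yang 6.055183579094158
tool shift (before spin) [-0.1307  0.0761  0.0308]
spin 1.7551835790941652 q7 -7.186923251882922
cam [0.5248 0.1824 0.3714] [[ 0.9945  0.1052 -0.0008]
 [-0.1006  0.9486 -0.3   ]
 [-0.0308  0.2984  0.9539]]
```

Request:
{"method": "apply_moves", "body": {"increments": [[[-0.043,0.025,0.0],1.7,100],[[-0.045,0.025,0.0],0,100],[[-0.043,0.025,0.0],0,100],[[0,0,0],0,100]]}}

```text
clock: 3.15
ee_pos: [0.6217, -0.0233, 0.2306]
tool_rot: [0.001, 0.679, 0.734, -0.001]
wrist_force: [0.3, -0.6, 0.8]
grip_width: 0.0854
gripper_force: 0.0
```

```bash
python3 - <<'E'
from h import *
go((0.623,-0.016,0.006),4.3)
P=manip.camera_params("wrist");cv2.imwrite("pics/w1.png",manip.capture("wrist"))
import json;json.dump({k:(v.tolist() if hasattr(v,'tolist') else v) for k,v in P.items()},open("w1.json","w"))
print(P)
print(proj(P,(0.623,-0.016,.02)))
E
```

```text
now [ 0.6217 -0.0233  0.2306] t 3.15 yang 4.411322976880274
tool shift (before spin) [0.0079 0.0019 0.2246]
spin 0.11132297688027393 q7 6.451723774358883
{'fx': 418.3549889195746, 'fy': 418.3549889195746, 'cx': 322.265546501951, 'cy': 240.6063623119735, 'camera_from_world': array([[ 0.9971,  0.0766, -0.0001, -0.6172],
       [-0.0731,  0.9503, -0.3027,  0.1063],
       [-0.0231,  0.3019,  0.9531, -0.3555],
       [ 0.    ,  0.    ,  0.    ,  1.    ]])}
[325.4471 194.1715]
```

View pics/w1.png

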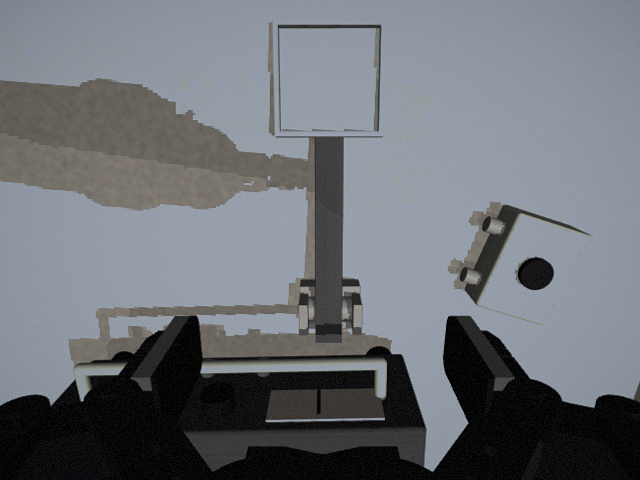

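Wrist view: tray centre at about (329,80), bar centreline from (329,136) to tip (328,342), fulcrum at (330,312), and rail from (80,369) to (382,363).

```bash
python3 - <<'E'
from h import *
import json
P=json.load(open("w1.json"));P["camera_from_world"]=np.array(P["camera_from_world"])
t=onz(P,(329,80),.012);n=onz(P,(329,138),.018);tip=onz(P,(328,342),.037);f=onz(P,(330,312),.036)
rl=onz(P,(77,369),.085);rr=onz(P,(382,363),.085)
fl=onz(P,(70,390),.122)
print("tray",t,"neck",n,"tip",tip,"fulc",f,"rail",rl,rr,np.degrees(np.arctan2(*(rr-rl)[1::-1])),"len",np.linalg.norm(tip-t))
d=(tip-t)/np.linalg.norm(tip-t);print("dir",d,"grip",tip-d*.135,t+d*.091)
E
```

```text
tray [0.6187 0.0752 0.012 ] neck [0.6223 0.0304 0.018 ] tip [ 0.6357 -0.148   0.037 ] fulc [ 0.635  -0.1183  0.036 ] rail [ 0.4358 -0.1586  0.085 ] [ 0.6768 -0.1345  0.085 ] 5.703700867104399 len 0.22521819499985074
dir [ 0.0753 -0.991   0.111 ] grip [ 0.6255 -0.0142  0.022 ] [ 0.6255 -0.015   0.0221]
```

Request:
{"method": "apply_moves", "body": {"increments": [[[0.008,0.0045,0.05],0,100],[[0,0,0.05],0,100],[[0,0,0.05],0,100],[[0,0,0.05],0,100],[[0,0,0.026],0,100],[[0,0,0],0,100],[[0,0,0],0,0],[[0,0,0],0,0],[[0,0,0],0,0],[[0,0,0],0,0]], "force": 50}}

```text
clock: 4.45
ee_pos: [0.6252, -0.0092, 0.0067]
tool_rot: [0.001, 0.678, 0.735, 0.001]
wrist_force: [-0.9, 0.2, 5.4]
grip_width: 0.0227
gripper_force: 48.9
```

Request:
{"method": "apply_moves", "body": {"increments": [[[-0.006,0,-0.01],0,0],[[-0.006,0,-0.012],0,0],[[0,0,-0.012],0,0],[[0,0,-0.01],0,0],[[0,0,-0.01],0,0],[[0,0,-0.01],0,0],[[0,0,0],0,0]], "force": 30}}

```text
clock: 5.32
ee_pos: [0.6252, -0.0211, 0.0698]
tool_rot: [-0.0, 0.678, 0.735, 0.0]
wrist_force: [-0.5, -0.8, -7.6]
grip_width: 0.0227
gripper_force: 46.9
```

```bash
python3 - <<'E'
from h import *
s=manip.state();print(s["wrist_force"],s["torque"],s["ee_pos"])
a=manip.capture("wrist");b=manip.capture("scene")
cv2.imwrite("pics/w2.png",np.hstack([cv2.resize(a[100:,180:500],(427,507)),cv2.resize(b[180:340,240:420],(373,331)) .repeat(1,0) if 0 else cv2.copyMakeBorder(cv2.resize(b[190:330,250:400],(373,348)),0,159,0,0,0)]))
E
```

```text
[-0.4613 -0.7522 -7.5735] [ 0.2858  0.1453 -0.0664] [ 0.6252 -0.0211  0.0698]
```

View pics/w2.png

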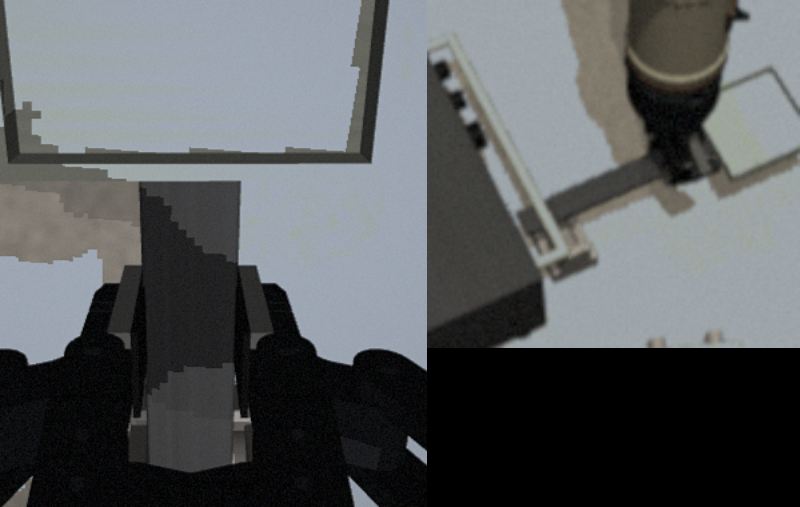

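The bar tip is held under the rail and the bar is pivoting in the pads. I raise it further to steepen the slope.

Request:
{"method": "apply_moves", "body": {"increments": [[[0,0,-0.007],0,0],[[0,0,-0.007],0,0],[[0,0,-0.007],0,0],[[0,0,-0.006],0,0],[[0,0,-0.004],0,0],[[0,0,0],0,0]]}}

```text
clock: 6.18
ee_pos: [0.6256, -0.0209, 0.1007]
tool_rot: [0.0, 0.678, 0.735, 0.0]
wrist_force: [-0.8, -0.9, -8.2]
grip_width: 0.0229
gripper_force: 46.2
```

```bash
python3 - <<'E'
from h import *
s=manip.state();print(s["wrist_force"],s["torque"],s["ee_pos"])
P=manip.camera_params("wrist");a=manip.capture("wrist");cv2.imwrite("pics/w3.png",a)
import json;json.dump({k:(v.tolist() if hasattr(v,'tolist') else v) for k,v in P.items()},open("w3.json","w"))
# tray front wall width in px along rows -> height
g=cv2.cvtColor(a,cv2.COLOR_BGR2GRAY)
e=cv2.Canny(g,40,100)
for r in range(60,260,12): print(r,np.where(e[r,150:520])[0]+150)
E
```

```text
[-0.8006 -0.926  -8.2409] [0.1948 0.065  0.0527] [ 0.6256 -0.0209  0.1007]
60 [151 479 494 510]
72 [154 475 492 507]
84 [156 480 489 505]
96 [159 476 486 502]
108 [161 472 484 499]
120 [164 467 468 482 496]
132 [152 166 463 464 479 494]
144 [154 168 468 476 491]
156 [157 160 171 463 474 488]
168 [160 173 459 471 485]
180 [152 162 176 455 469 483]
192 [153 165 178 190 191 192 193 201 202 458 466 480]
204 [152 154 168 181 208 454 464 477]
216 [155 170 183 208 450 461 474]
228 [158 173 182 227 228 229 230 231 451 462 472]
240 [161 178 179 180 181 182 183 184 185 186 187 188 189 190 191 192 193 194
 195 196 197 198 199 200 201 202 203 204 205 206 207 208 209 210 211 212
 213 214 215 216 217 218 219 220 221 222 223 224 225 226 227 228 229 230
 231 232 233 234 235 236 237 238 239 240 241 242 243 244 245 246 247 248
 249 250 251 252 253 254 255 256 257 258 259 260 262 263 264 265 266 267
 268 269 270 271 272 273 274 275 276 277 278 279 280 281 282 283 284 285
 286 287 288 289 290 291 292 293 294 295 296 297 298 299 300 301 302 303
 304 305 306 307 308 309 310 311 312 313 314 315 316 317 318
[... 706 characters left out ...]
85 186 187 188 189 190 191 192 193 194 195 196 197 198 199
 200 201 202 203 204 205 206 207 208 209 210 211 212 213 214 215 216 217
 218 219 220 221 222 223 224 225 226 227 228 229 230 231 232 233 234 235
 236 237 238 239 240 241 242 243 244 245 246 247 248 249 250 251 252 253
 254 255 256 257 258 259 260 261 262 263 264 266 267 268 269 270 271 272
 273 274 275 276 277 278 279 280 284 285 286 287 288 289 290 291 292 294
 295 296 297 298 299 300 301 302 303 304 305 306 307 308 309 310 311 312
 313 314 315 316 317 318 319 320 321 322 323 324 325 326 327 328 329 330
 331 332 333 334 335 336 337 338 339 340 341 342 343 344 345 346 347 348
 349 350 351 352 353 354 355 356 357 358 359 360 361 362]
```

View pics/w3.png

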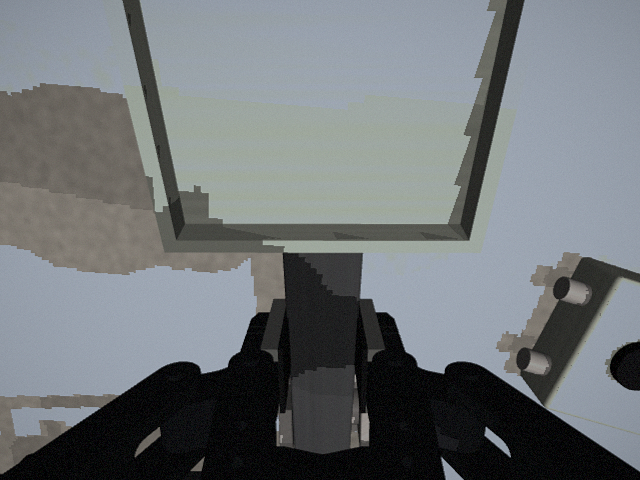

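The tray rim gives a slope of about 0.265 rad, and the bar is seated low in the pads. I need a little more slope, so I firm up the grip first and then raise.

Request:
{"method": "apply_moves", "body": {"increments": [[[0,0,0],0,0],[[0,0,0],0,0],[[0,0,-0.003],0,0],[[0,0,-0.003],0,0],[[0,0,-0.003],0,0],[[0,0,-0.002],0,0],[[0,0,0],0,0]], "force": 80}}

```text
clock: 7.1
ee_pos: [0.6252, -0.0211, 0.1113]
tool_rot: [-0.0, 0.678, 0.735, -0.0]
wrist_force: [-0.1, -2.1, -9.3]
grip_width: 0.0215
gripper_force: 80.0
```

```bash
cat > slope.py <<'E'
from h import *
def slope(save=None):
    s=manip.state();P=manip.camera_params("wrist");a=manip.capture("wrist")
    if save: cv2.imwrite(save,a)
    g=cv2.cvtColor(a,cv2.COLOR_BGR2GRAY);e=cv2.Canny(g,40,100)
    print("F",s["wrist_force"],"p",s["ee_pos"],"g",s["gripper_force"])
    return P,e,a
E
python3 - <<'E'
from slope import *
P,e,a=slope("pics/w4.png")
for r in list(range(60,260,24)): print(r,(np.where(e[r,120:200])[0]+120),(np.where(e[r,450:560])[0]+450))
g=cv2.cvtColor(a,cv2.COLOR_BGR2GRAY).astype(int)
print("col320 grad rows",[ (r,g[r+1,300]-g[r-1,300]) for r in range(190,300) if abs(g[r+1,300]-g[r-1,300])>25])
for r in (258,266,274,282): print(r,np.where(e[r,260:390])[0]+260)
E
```

```text
F [-0.1236 -2.051  -9.3487] p [ 0.6252 -0.0211  0.1113] g 79.97799038887024
60 [122 128 141] [496 497 507 526]
84 [129 146] [487 501 519]
108 [135 152] [478 481 482 483 494 512]
132 [123 124 142 158] [477 488 505]
156 [130 148 164] [466 467 482 498]
180 [138 155 158 170] [465 476 492]
204 [139 140 141 144 150 161 172 173 176] [462 470 485]
228 [152 168 181 184 185 186 187 188 190 191 192 193 194 195 196 197 198 199] [450 451 452 454 455 456 457 462 463 478]
252 [159] [553]
col320 grad rows [(227, np.int64(-29)), (228, np.int64(-72)), (229, np.int64(-42)), (244, np.int64(-30)), (247, np.int64(68)), (248, np.int64(76)), (258, np.int64(-43)), (259, np.int64(-107)), (260, np.int64(-90)), (261, np.int64(-31))]
258 [288 289 290 291 292 293 294 295 296 297 298]
266 [282 311 363]
274 [283 316 362]
282 [283 322 361]
```

Slope is now about 0.35 rad. I lower the bar to just above the crest.

Request:
{"method": "apply_moves", "body": {"increments": [[[0,0,0.011],0,0],[[0,0,0.011],0,0],[[0,0,0.011],0,0],[[0,0,0.01],0,0],[[0,0,0],0,0]]}}

```text
clock: 7.78
ee_pos: [0.6245, -0.0212, 0.067]
tool_rot: [-0.001, 0.678, 0.735, -0.001]
wrist_force: [-0.7, 0.8, -4.5]
grip_width: 0.0222
gripper_force: 80.2
```

```bash
python3 - <<'E'
from slope import *
P,e,a=slope("pics/w5.png")
b=manip.capture("scene");PS=manip.camera_params("scene")
cv2.imwrite("pics/s5.png",cv2.resize(b[200:320,240:400],(800,600),interpolation=2))
for r in (60,84,108,228): print(r,(np.where(e[r,110:200])[0]+110),(np.where(e[r,450:560])[0]+450))
for r in (258,266,274,282): print(r,np.where(e[r,260:390])[0]+260)
E
```

```text
F [-0.7184  0.8399 -4.4958] p [ 0.6245 -0.0212  0.067 ] g 80.2498733997345
60 [131 148] [490 499 516]
84 [137 153] [482 493 510]
108 [124 143 158] [473 488 504]
228 [122 123 124 125 126 128 129 130 131 132 133 134 156 172 181] [456 457 463 464 474]
258 [282 304 306 307 308 363]
266 [260 261 262 267 283 314 362]
274 [283 319 320 361]
282 [284 323 324 361]
```

View pics/s5.png

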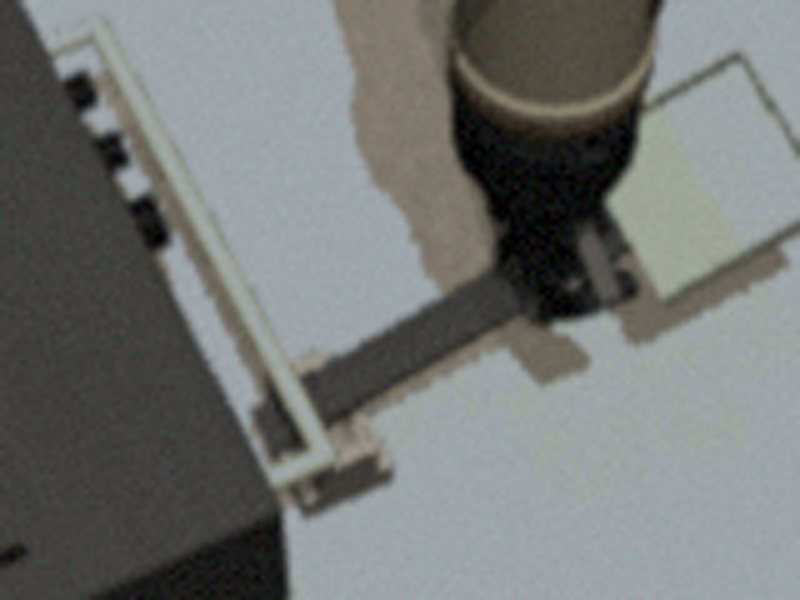

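The picture shows the bar over the fulcrum with its tip beyond the crest and under the rail at about (270,430). Slope is about 0.305 rad. I lower it until it touches the crest.

Request:
{"method": "apply_moves", "body": {"increments": [[[0,0,0.004],0,0],[[0,0,0.002],0,0],[[0,0,0],0,0]]}}

```text
clock: 8.25
ee_pos: [0.6253, -0.0212, 0.0622]
tool_rot: [-0.0, 0.678, 0.735, -0.0]
wrist_force: [0.3, -0.2, -4.1]
grip_width: 0.0219
gripper_force: 80.3
```

Request:
{"method": "apply_moves", "body": {"increments": [[[0,0,0.002],0,0],[[0,0,0],0,0]]}}

```text
clock: 8.5
ee_pos: [0.6253, -0.0212, 0.0601]
tool_rot: [-0.0, 0.678, 0.735, -0.0]
wrist_force: [0.1, -0.4, -4.0]
grip_width: 0.0218
gripper_force: 80.3
```

Request:
{"method": "apply_moves", "body": {"increments": [[[0,0,0.002],0,0],[[0,0,0],0,0]]}}

```text
clock: 8.75
ee_pos: [0.6252, -0.0212, 0.0581]
tool_rot: [-0.0, 0.678, 0.735, -0.0]
wrist_force: [-0.5, -0.2, -5.4]
grip_width: 0.022
gripper_force: 80.3
```

Request:
{"method": "apply_moves", "body": {"increments": [[[0,0,0.002],0,0],[[0,0,0],0,0]]}}

```text
clock: 9.0
ee_pos: [0.6253, -0.0212, 0.0561]
tool_rot: [-0.0, 0.678, 0.735, -0.0]
wrist_force: [0.1, -0.5, -3.3]
grip_width: 0.0217
gripper_force: 80.3
```

Request:
{"method": "apply_moves", "body": {"increments": [[[0,0,0.002],0,0],[[0,0,0],0,0]]}}

```text
clock: 9.25
ee_pos: [0.6256, -0.0211, 0.0544]
tool_rot: [0.0, 0.678, 0.735, 0.0]
wrist_force: [0.3, -0.5, -2.0]
grip_width: 0.0217
gripper_force: 80.4
```

Request:
{"method": "apply_moves", "body": {"increments": [[[-0.006,0,0.001],0,0],[[-0.006,0,0.002],0,0],[[-0.004,0,0.001],0,0],[[0,0,0],0,0]]}}

```text
clock: 9.75
ee_pos: [0.6265, -0.0385, 0.0501]
tool_rot: [0.0, 0.678, 0.735, -0.0]
wrist_force: [1.1, -1.1, -2.8]
grip_width: 0.0219
gripper_force: 80.3
```

Request:
{"method": "apply_moves", "body": {"increments": [[[-0.004,0,0.001],0,0],[[-0.004,0,0.0015],0,0],[[0,0,0],0,0]]}}

```text
clock: 10.12
ee_pos: [0.6275, -0.0459, 0.0477]
tool_rot: [0.0, 0.678, 0.735, -0.0]
wrist_force: [-0.3, -1.6, -2.9]
grip_width: 0.022
gripper_force: 80.4
```

Request:
{"method": "apply_moves", "body": {"increments": [[[-0.005,0,0.0015],0,0],[[-0.005,0,0.0015],0,0],[[-0.005,0,0.0015],0,0],[[0,0,0],0,0]]}}

```text
clock: 10.62
ee_pos: [0.6285, -0.0614, 0.0431]
tool_rot: [0.0, 0.678, 0.735, -0.0]
wrist_force: [-0.2, -2.1, -3.6]
grip_width: 0.0218
gripper_force: 80.4
```

```bash
python3 - <<'E'
from slope import *
P,e,a=slope("pics/w6.png")
b=manip.capture("top");PS=manip.camera_params("top")
cv2.imwrite("pics/t6.png",b)
c=manip.capture("scene");cv2.imwrite("pics/s6.png",c)
a0=cv2.imread("pics/t0.png");d=cv2.absdiff(a0,b)[150:330,420:570];print("supply change",d.mean(),(d.max(2)>40).sum())
for r in (60,84,108,228): print(r,(np.where(e[r,100:200])[0]+100),(np.where(e[r,450:560])[0]+450))
E
```

```text
F [-0.2178 -2.0642 -3.6419] p [ 0.6285 -0.0614  0.0431] g 80.37731766700745
supply change 3.3690246913580246 0
60 [132 136 149] [487 498 515]
84 [138 154] [478 492 509]
108 [114 143 159] [478 487 503]
228 [111 114 115 119 172 181] [455 463 464 473]
```

Tip is estimated at about 22 mm in, and the supply has not moved. I let go of the bar and rise.

Request:
{"method": "apply_moves", "body": {"increments": [[[0,0,0],0,40],[[0,0,0],0,60],[[0,0,0],0,100],[[0,0,0],0,100],[[0,0,0],0,100],[[0.01,0,-0.04],0,100],[[0.02,0,-0.05],0,100],[[0.05,0,-0.04],0,100],[[0.05,0,0],0,100],[[0.05,0,0],0,100]]}}

```text
clock: 12.02
ee_pos: [0.6143, 0.1197, 0.1736]
tool_rot: [0.001, 0.678, 0.735, 0.001]
wrist_force: [1.2, 1.0, -0.3]
grip_width: 0.0853
gripper_force: 0.0
```

```bash
python3 - <<'E'
from h import *
b=manip.capture("top");P=manip.camera_params("top");cv2.imwrite("pics/t7.png",b)
a=manip.capture("scene");S=manip.camera_params("scene");cv2.imwrite("pics/s7.png",a)
go((0.588,0.340,0.15))
cv2.imwrite("pics/c7.png",np.hstack([cv2.resize(b[150:270,230:430],(500,300)),cv2.resize(a[210:330,270:420],(300,300))]))
E
```

```text
now [0.6125 0.1277 0.1726] t 12.125 yang 5.281430206704111
tool shift (before spin) [ 0.2136 -0.0049  0.0237]
```

View pics/c7.png

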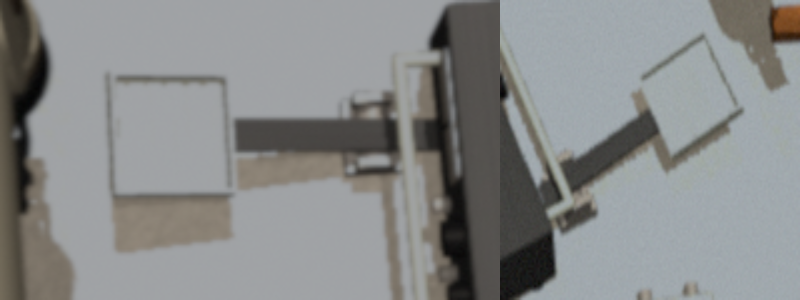

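Crop shows the bar tray up (about 298,204 in the full top picture), with the tip passing under the rail to the case. Next is the weight.

Request:
{"method": "apply_moves", "body": {"increments": [[[0.043,-0.001,-0.01],0,100],[[0.043,-0.001,-0.01],0,100],[[0.043,-0.001,-0.01],0,100],[[0.043,-0.001,0],0,100],[[0.043,-0.001,0],0,100],[[0,0,0],0,100],[[0,0,0],0,100]]}}

```text
clock: 13.0
ee_pos: [0.5916, 0.3311, 0.202]
tool_rot: [0.0, 0.678, 0.735, -0.001]
wrist_force: [-0.1, -1.7, 0.6]
grip_width: 0.0852
gripper_force: 0.0
```

```bash
python3 - <<'E'
from h import *
T=manip.camera_params("top");S=manip.camera_params("scene")
print("tray rim", two(T,(298.4,204.3),S,(365.5,248.7)))
for a,b in [((274,180),(372,224.4)),((323.2,228),(356,274)),((321.2,182),(342.5,242)),((275.2,227.2),(391,253.2))]: print(two(T,a,S,b))
go((0.588,0.340,0.15))
P=manip.camera_params("wrist");w=manip.capture("wrist");cv2.imwrite("pics/w8.png",w)
g=cv2.cvtColor(w,cv2.COLOR_BGR2GRAY);hsv=cv2.cvtColor(w,cv2.COLOR_BGR2HSV)
u,v=proj(P,(0.588,0.34,.036));print("pred base",u,v,"post top",proj(P,(.588,.34,.082)))
m=(g<100).astype(np.uint8);n,l,st,c=cv2.connectedComponentsWithStats(m)
for i in range(1,n):
    if st[i,4]>300: print(st[i],c[i])
for r in range(int(v)-60,int(v)+61,10): print(r,"".join(" .:-=+*#%@"[9-min(9,int(x)//22)] for x in g[r,int(u)-110:int(u)+110:3]))
E
```

```text
tray rim [0.6225 0.0256 0.0683]
[0.6343 0.0446 0.1826]
[ 0.6075 -0.0026 -0.0648]
[ 0.6392 -0.0264  0.1599]
[ 0.6018  0.0898 -0.0313]
now [0.5916 0.3311 0.202 ] t 13.0 yang 4.66890164068707
tool shift (before spin) [ 0.0092 -0.0029  0.052 ]
pred base 319.5386228555307 203.79258096098565 post top [319.0802 219.3382]
[  1   0  46 111 372] [23.7957 55.2151]
[ 280  151   86   88 5764] [322.7902 194.7909]
[ 102  176   90  145 8907] [144.9451 246.4089]
[    0   244   640   236 60145] [309.9086 405.3904]
[ 251  302   60   89 2693] [281.5046 345.5303]
143 =========::::::::::::-::::-:::::::::::::::::::::::::::::::::::::::::::-:::
153 ===========::::::::::::::-:++++++=#@%@@@@%*:::::::::::::::::::::::::::::::
163 =========++++=++++++++:++++++@%#############*#%%::::::::::::::-::-:::::-:-
173 ==++++++++++++++++++++++++=%%%%%%######*##***#*#*#::::::::::::::::::::::::
183 +++++++++++++++++++++++++@%%%%%%%%%%@@@@@#*******#*#:::::::-:::::::::::::-
193 +++++++++++++++==+++++++*%%@%%%%%@@@@@@@@%@@##****##=:::::::::::-:::::::::
203 +++++++++=-:::::::::::-++%%%%%%%%%%%%%%%%%%%@#*#####-:::::::::::::::::::::
213 +++++++:::::::::::-::::::+######%%%%%%%%%%%%%*#####+:::::::::::::::::::::-
223 :::::::::::::::::::::::::::-#####%%%%%%%%%%%#####-:::::::::::::::::::::::-
233 :::::::::::::::::::::::::::::::-#############=:::::::::::-::::::::::::::::
243 :::-::::::::::::::::::::::::::::-:::::::::::::::::::::::::::::::::::::::::
253 :-:::::-::::::::::::::::::::::::::::::::::::::::::::::::::::-:::::::::::::
263 :::::::::::::::::::::::::::::::::::::::::::::::::::::::::::::::::::::::-::
```

Request:
{"method": "apply_moves", "body": {"increments": [[[0.015,-0.0015,0.04],0,100],[[0,0,0.05],0,100],[[0,0,0.05],0,100],[[0,0,0.019],0,100],[[0,0,0],0,100],[[0,0,0],0,0],[[0,0,0],0,0],[[0,0,0],0,0],[[0,0,0],0,0],[[0,0,0],0,0]], "force": 60}}

```text
clock: 14.3
ee_pos: [0.5906, 0.3475, 0.045]
tool_rot: [0.001, 0.678, 0.735, 0.002]
wrist_force: [2.1, -0.2, 6.8]
grip_width: 0.0249
gripper_force: 59.6
```

Request:
{"method": "apply_moves", "body": {"increments": [[[0,0,-0.01],0,0],[[0,0,-0.03],0,0],[[0,0,-0.05],0,0],[[0,0,-0.05],0,0],[[0,0,0],0,0]]}}

```text
clock: 14.92
ee_pos: [0.5904, 0.3481, 0.1871]
tool_rot: [0.001, 0.678, 0.735, 0.003]
wrist_force: [2.0, 0.7, -8.8]
grip_width: 0.0248
gripper_force: 60.7
```

```bash
python3 - <<'E'
from h import *
go((0.6225,0.0256,0.18))
E
```

```text
now [0.5904 0.3481 0.1871] t 14.925 yang 4.685988304938702
tool shift (before spin) [-0.3241  0.0056  0.0061]
```

Request:
{"method": "apply_moves", "body": {"increments": [[[-0.04,0.001,0],0,0],[[-0.047,0.001,0],0,0],[[-0.047,0.001,0],0,0],[[-0.047,0.001,0],0,0],[[-0.047,0.001,0],0,0],[[-0.047,0,0],0,0],[[-0.0275,0,0],0,0],[[-0.02,0,0],0,0],[[0,0,0],0,0],[[0,0,0],0,0]]}}

```text
clock: 16.18
ee_pos: [0.6192, 0.028, 0.1822]
tool_rot: [-0.001, 0.677, 0.736, -0.0]
wrist_force: [-0.1, -0.3, -9.2]
grip_width: 0.0251
gripper_force: 60.7
```

```bash
python3 - <<'E'
from h import *
go((0.622,0.027,0.11))
w=manip.capture("wrist");P=manip.camera_params("wrist");cv2.imwrite("pics/w9.png",w)
import json;json.dump({k:(v.tolist() if hasattr(v,'tolist') else v) for k,v in P.items()},open("w9.json","w"))
t=manip.capture("scene");cv2.imwrite("pics/s9.png",t)
e=cv2.Canny(cv2.cvtColor(w,cv2.COLOR_BGR2GRAY),40,100)
for r in range(20,330,20):
    x=np.where(e[r,150:500])[0]+150; print(r,x if len(x)<25 else (x[0],x[-1],len(x)))
E
```

```text
now [0.6192 0.028  0.1822] t 16.175 yang 4.788780022851223
tool shift (before spin) [-0.0013  0.0029  0.0722]
20 [254 261 262 264 265]
40 []
60 []
80 []
100 [161 162]
120 [176 177 178 179 190]
140 [225 226 227]
160 [351]
180 [250 257 264 265 278 307 308 320 349 404]
200 [178 179 180 182 183 184 185 186 187 188 189 197 198 248 255 258 331 390
 396 399]
220 [250 257 260 327 342 343 388 394 396]
240 [241 252 259 261 274 275 370 371 386 391 394]
260 [244 250 251 260 272 273 327 371 372 384 389 392]
280 [252 255 348 349 352 358 392]
300 (np.int64(246), np.int64(495), 26)
320 [245 264 279 295 356 365 381 400 481 482 496 497]
```

```bash
python3 - <<'E'
from h import *
import json
w=cv2.imread("pics/w9.png");P=json.load(open("w9.json"));P["camera_from_world"]=np.array(P["camera_from_world"])
g=cv2.GaussianBlur(cv2.cvtColor(w,cv2.COLOR_BGR2GRAY),(3,3),0).astype(int)
for c in (268,276,372,380): print(c,[(r,g[r+2,c]-g[r-2,c]) for r in range(110,330,1) if abs(g[r+2,c]-g[r-2,c])>18])
for y in (.07,.0256,-.018): print(y,proj(P,(.622-.0,y,.068+(y-.0256)*.25)))
E
```

```text
268 [(150, np.int64(-42)), (151, np.int64(-59)), (152, np.int64(-59)), (153, np.int64(-46)), (176, np.int64(-20)), (177, np.int64(-38)), (178, np.int64(-40)), (179, np.int64(-26)), (186, np.int64(34)), (187, np.int64(76)), (188, np.int64(95)), (189, np.int64(85)), (190, np.int64(49)), (192, np.int64(-50)), (193, np.int64(-70)), (194, np.int64(-75)), (195, np.int64(-60)), (196, np.int64(-22)), (245, np.int64(-35)), (246, np.int64(-54)), (247, np.int64(-67)), (248, np.int64(-66)), (249, np.int64(-51)), (250, np.int64(-29)), (264, np.int64(19))]
276 [(151, np.int64(-41)), (152, np.int64(-59)), (153, np.int64(-63)), (154, np.int64(-50)), (155, np.int64(-22)), (177, np.int64(-25)), (178, np.int64(-32)), (179, np.int64(-24)), (186, np.int64(35)), (187, np.int64(74)), (188, np.int64(74)), (189, np.int64(30)), (190, np.int64(-29)), (191, np.int64(-69)), (192, np.int64(-62)), (193, np.int64(-22)), (236, np.int64(-23)), (237, np.int64(-56)), (238, np.int64(-81)), (239, np.int64(-83)), (240, np.int64(-61)), (241, np.int64(-28))]
372 [(176, np.int64(-44)), (177, np.int64(-72)), (178, np.int64(-8
[... 388 characters left out ...]
(42)), (262, np.int64(29)), (265, np.int64(-23)), (266, np.int64(-36)), (267, np.int64(-41)), (268, np.int64(-37))]
380 [(176, np.int64(-38)), (177, np.int64(-71)), (178, np.int64(-84)), (179, np.int64(-76)), (180, np.int64(-47)), (187, np.int64(62)), (188, np.int64(87)), (189, np.int64(88)), (190, np.int64(67)), (191, np.int64(23)), (248, np.int64(-23)), (249, np.int64(-65)), (250, np.int64(-109)), (251, np.int64(-133)), (252, np.int64(-129)), (253, np.int64(-97)), (254, np.int64(-57)), (255, np.int64(-27)), (311, np.int64(-24)), (312, np.int64(-26)), (316, np.int64(21)), (317, np.int64(21)), (318, np.int64(20))]
0.07 [334.3054 173.5491]
0.0256 [327.4155 240.4078]
-0.018 [321.7474 295.4105]
```

View pics/w9.png

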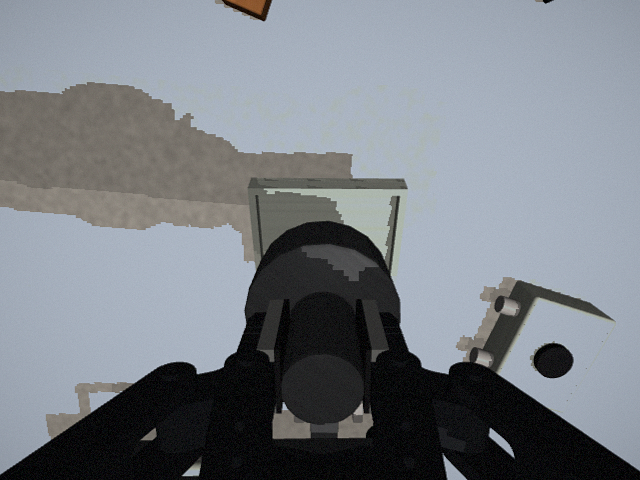

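Wrist view: the weight hangs over the tray, with the tray's rear rim at rows 178-188 and cols 250-406. Tray centre is about (0.622, 0.020). I lower in steps.

Request:
{"method": "apply_moves", "body": {"increments": [[[-0.004,0.0025,0.02],0,0],[[0,0,0.02],0,0],[[0,0,0.012],0,0],[[0,0,0.006],0,0],[[0,0,0.006],0,0],[[0,0,0.006],0,0],[[0,0,0],0,0]]}}

```text
clock: 17.15
ee_pos: [0.6232, 0.0222, 0.1133]
tool_rot: [0.0, 0.678, 0.735, 0.0]
wrist_force: [0.2, 1.0, -6.4]
grip_width: 0.0248
gripper_force: 60.9
```

Request:
{"method": "apply_moves", "body": {"increments": [[[0,0,0.006],0,0],[[0,0,0.006],0,0],[[0,0,0.006],0,0],[[0,0,0],0,0]]}}

```text
clock: 17.65
ee_pos: [0.6231, 0.0237, 0.095]
tool_rot: [-0.0, 0.677, 0.736, 0.001]
wrist_force: [0.2, 4.7, -4.5]
grip_width: 0.0247
gripper_force: 61.2
```

Request:
{"method": "apply_moves", "body": {"increments": [[[0.001,0,0.006],0,0],[[0.001,0,0.006],0,0],[[0.0005,0,0.006],0,0],[[0,0,0],0,0]]}}

```text
clock: 18.15
ee_pos: [0.6235, 0.0257, 0.0776]
tool_rot: [0.0, 0.677, 0.736, 0.001]
wrist_force: [1.4, 4.9, -2.1]
grip_width: 0.0249
gripper_force: 61.5
```

Request:
{"method": "apply_moves", "body": {"increments": [[[0.0005,0,0.005],0,0],[[0.0005,0,0.005],0,0],[[0,0,0.004],0,0],[[0,0,0],0,0]]}}

```text
clock: 18.65
ee_pos: [0.625, 0.0285, 0.0676]
tool_rot: [0.001, 0.677, 0.736, 0.003]
wrist_force: [-5.9, 9.6, 22.7]
grip_width: 0.025
gripper_force: 65.2
```

```bash
cat > chk.py <<'E'
from h import *
a0=cv2.imread("pics/s0.png",0);
def tilt():
    a=manip.capture("scene");cv2.imwrite("pics/s_last.png",a);g=cv2.cvtColor(a,cv2.COLOR_BGR2GRAY)
    for n,(r0,r1,c0,c1) in dict(mid=(205,345,165,250),frontedge=(220,330,255,300)).items():
        print(n,cv2.phaseCorrelate(a0[r0:r1,c0:c1].astype(np.float32),g[r0:r1,c0:c1].astype(np.float32),cv2.createHanningWindow((c1-c0,r1-r0),cv2.CV_32F)))
    S=manip.camera_params("scene")
    # expected shift for full lift at point mid-front top
    F=np.array([.559,-.179]);xs=np.array([.0976,-.995])
    p=F+xs*.12;q=F
    for nm,pt,dz in (("mid",p,.0135),("front",q,.025)): print("exp",nm,proj(S,(*pt,.122+dz))-proj(S,(*pt,.122)))
def rim():
    s=manip.state();P=manip.camera_params("wrist");w=manip.capture("wrist");cv2.imwrite("pics/w_last.png",w)
    g=cv2.GaussianBlur(cv2.cvtColor(w,cv2.COLOR_BGR2GRAY),(3,3),0).astype(int)
    for c in (250,276,372,395): print(c,[(r,g[r+2,c]-g[r-2,c]) for r in range(60,330,1) if abs(g[r+2,c]-g[r-2,c])>30][:14])
    e=cv2.Canny(g.astype(np.uint8),40,100)
    for r in range(120,260,10): print(r,(np.where(e[r,170:300])[0]+170)[:8],(np.where(e[r,340:470])[0]+340)[-8:])
    return P,w
E
python3 - <<'E'
from chk import *
tilt();P,w=rim()
print("cam",-P["camera_from_world"][:3,:3].T@P["camera_from_world"][:3,3])
E
```

```text
mid ((-6.757913964254122, -0.2288055259537316), 0.49889183956899763)
frontedge ((-5.15012263712287, -2.709980274968977), 0.46450505115367746)
exp mid [-1.0577 -3.0445]
exp front [-0.9804 -5.958 ]
250 [(170, np.int64(-42)), (171, np.int64(-59)), (172, np.int64(-62)), (173, np.int64(-40)), (175, np.int64(54)), (176, np.int64(60)), (177, np.int64(50)), (183, np.int64(-41)), (184, np.int64(-59)), (185, np.int64(-60)), (186, np.int64(-47)), (283, np.int64(-31)), (284, np.int64(-48)), (285, np.int64(-58))]
276 [(168, np.int64(-44)), (169, np.int64(-62)), (170, np.int64(-63)), (171, np.int64(-49)), (175, np.int64(54)), (176, np.int64(64)), (177, np.int64(58)), (178, np.int64(34)), (207, np.int64(-39)), (208, np.int64(-55)), (209, np.int64(-59)), (210, np.int64(-47)), (241, np.int64(-48)), (242, np.int64(-82))]
372 [(168, np.int64(-40)), (169, np.int64(-57)), (170, np.int64(-60)), (171, np.int64(-48)), (176, np.int64(50)), (177, np.int64(62)), (178, np.int64(57)), (179, np.int64(39)), (246, np.int64(-50)), (247, np.int64(-97)), (248, np.int64(-132)), (249, np.int64(-138)), (250, np.int64(-111)), (251, np.int64(-70))]
395 [(170, np.int64(-41)), (171, np.int64(-58)), (172, np.int64(-60)), (173, np.int64(-46)), (176, np.int64(45)), (177, np.int64(59)), (178, np.int64(59)), (179, np.int64(44)), (185, np.int64(-49)), (186, np.int64(-60)), (187, np.int64(-53)), (188, np.int64(-32))]
120 [] []
130 [] []
140 [173 190] []
150 [189 190] []
160 [201 202 203 204 205 206 207] []
170 [232 233 234 252 268 269 270 271] [367 368 369 370 371 372 373 374]
180 [244] []
190 [232 236 258 259] [390 398 401]
200 [232 236 268 269 270] [390 397 401]
210 [232 236 288 289] [389 397 400]
220 [233 236] [340 352 389 397 400]
230 [233 236 298 299] [343 344 345 346 360 388 396 400]
240 [233 237 279 280] [362 363 364 388 396 399]
250 [233 237 269 295 296 297 298 299] [346 347 348 349 373 388 396 399]
cam [0.6171 0.1046 0.2084]
```

```bash
python3 - <<'E'
from h import *
P=manip.camera_params("wrist");s=manip.state();p=s["ee_pos"]
for z in (.014,.0236+.036,.1): print(z,proj(P,(p[0],p[1],z)))
for uv in ((234,200),(400,200),(233,250),(399,250)): print(uv,onz(P,uv,.016))
w=cv2.imread("pics/w_last.png");hsv=cv2.cvtColor(w,cv2.COLOR_BGR2HSV)
g=cv2.cvtColor(w,cv2.COLOR_BGR2GRAY)
for r in range(160,331,8): print(r,"".join("@%#*+=-:. "[min(9,int(x)//22)] for x in g[r,200:440:3]))
print(s["wrist_force"],s["torque"])
E
```

```text
0.014 [323.3612 271.1181]
0.0596 [324.2731 313.5747]
0.1 [325.6064 375.6512]
(234, 200) [0.5804 0.0614 0.016 ]
(400, 200) [0.6577 0.0678 0.016 ]
(233, 250) [0.5804 0.0367 0.016 ]
(399, 250) [0.6607 0.0433 0.016 ]
160 ==-.::::::::.::::::::.:::::.:......:.:......::.::::.::::...::.:..:::::::::::::::
168 ==========+..:.::.-......::.....::......:.:::.:..:..:.::.::::::..:.:::.::.:::.::
176 ============:::::::--------=======++++=====+++=+===++=+=+==========.::.::..:.::.
184 ===========+====-..::..:..:::.::...:...:.:....::::....:.::...:....:.::::.:..::.:
192 =====+=====%+========.:::::.::...:::.::.:.::...:..:.:.:.:.:::...==#+.::::..::.::
200 ===========%*===========.::....:..::.....:....::..:..:....::.:..==%+:.:::.:::...
208 ===========%*============......====..:....::..:..:.....:..::...:==%::.:.:.:..:.:
216 ===========#*=============================...............:::...:==%..:....:..:.:
224 ===========**=========================================.....::..:==%..:...:::...:
232 ===========*#==================*@@@@%@@%@@@@@@@@%@#===::...:.:.===%..::.:::.::.:
240 ===========+#=======+======@%@@%@
[... 334 characters left out ...]
%%%#%%%%%%%%%%%%%%%%%#%***%#%%%%%%@#+=*=::...::::....
280 =--======+==#--===@%%%%%%%%%%%%%%%%%%%%%%#%%%%%%%%***%%%%%%%%%%@=%=..:::....:::.
288 ---==-=-=-==%--==%%%%%%%%%%%%%%%%%%%%#%%%%%%%%%%#%%%%%%%%%%%%%%%%%-:::......::.:
296 --====-====-#---%%%%%%%%%%%%%%%%%%%%%%%@@@@@@%%%%%%%%%%%%%%%%%%%%%.:::.:::.:..::
304 :::::::.:==-%=-*%%%%%%%###%%@@%%%@@@%@@@@@@@@@@@%@%%@@%####%%%%%%%#....:..::.:.:
312 :.:::::.:==-%.:%%%%@@@%####%@@%@@@@@@@@@%@@@@@@@@%%%@@@####%%@@%%%%.:::::::...::
320 .::::::::===#..%@@@@@@#####@@@@@@@@%@@@@@@@@%@%@@@@%@@@@#####@@@@@%.:::.::::.::.
328 :::::.::..::%:.%@@@@@#####@@@@@@@@@%@%@@%%@@%@@@@@@@@@@@#####%@@@@@..:::::::::.:
[-5.6723  8.9617 23.4024] [ 1.3116  1.51   -0.2386]
```

The weight's base is inside the tray and the supply is tilted. I ease the pressure and let go gently.

Request:
{"method": "apply_moves", "body": {"increments": [[[0,0,-0.002],0,0],[[0,0,-0.002],0,0],[[0,0,0],0,0],[[0,0,0],0,35],[[0,0,0],0,45],[[0,0,0],0,70],[[0,0,0],0,100],[[0,0,0],0,100]]}}

```text
clock: 19.75
ee_pos: [0.6226, 0.0252, 0.0673]
tool_rot: [0.0, 0.678, 0.735, -0.0]
wrist_force: [-0.0, -0.0, -0.2]
grip_width: 0.0852
gripper_force: 0.0
```

Request:
{"method": "apply_moves", "body": {"increments": [[[0,0,-0.04],0,100],[[0,0,-0.05],0,100],[[0,0,-0.03],0,100],[[0,0,0],0,100],[[0,0,0],0,100]]}}

```text
clock: 20.38
ee_pos: [0.6219, 0.0256, 0.1866]
tool_rot: [-0.0, 0.678, 0.735, -0.0]
wrist_force: [-1.0, 0.1, 0.3]
grip_width: 0.0856
gripper_force: 0.0
```

```bash
python3 - <<'E'
from chk import *
tilt()
P=manip.camera_params("wrist");w=manip.capture("wrist");cv2.imwrite("pics/w11.png",w);g=cv2.cvtColor(w,cv2.COLOR_BGR2GRAY)
for r in range(100,300,8): print(r,"".join("@%#*+=-:. "[min(9,int(x)//22)] for x in g[r,220:430:3]))
print(manip.state()["ee_pos"]);print([proj(P,(.620,y,.014)) for y in (.074,.03,-.014)])
go((0.42,0.29,.2),-10.4)
E
```

```text
mid ((-5.996194639384775, -0.24474866552981211), 0.5935441623499365)
frontedge ((-5.469389939408288, -4.158640350159757), 0.5041129281785753)
exp mid [-1.0577 -3.0445]
exp front [-0.9804 -5.958 ]
100 ----------------------------------------------------------------------
108 ----------------------------------------------------------------------
116 ----------------------------------------------------------------------
124 ----------------------------------------------------------------------
132 ----------------------------------------------------------------------
140 +++------------------------------------:------------------------------
148 ++++++--------+-----------------=-=========++++++++=+-----------------
156 ++++++++------+=:*---------------------:-----------++-----------------
164 +++++++++++++++--*:--------------------------------++-----------------
172 +++++++++++++++++%++++++++++++++++++++=------------++:----------------
180 +++++++++++++++++%++++++++++++%############:-------+*:----------------
188 +++++++++++++++++#++++++++%%%%%%%%%%%%%%%%####*----+#-----------------
196 
[... 537 characters left out ...]
--++-=:------##########%######****#=--:+---:--------------
260 -----------:---------:------*###############++++++++:-----------------
268 ---------:-----------------+++##*#**#***------------------------------
276 ---------------------------===##*##*#**#------------------------------
284 ---------------------------==+##*###****------:-----------------------
292 ---------------------------==+##*####**#------------------------------
[0.6214 0.0255 0.1857]
[array([327.1846, 149.7376]), array([322.2984, 208.2031]), array([317.7983, 262.0473])]
now [0.6214 0.0255 0.1857] t 20.475 yang 4.6812617023964895
tool shift (before spin) [ 0.28   -0.1792 -0.0138]
spin 15.081261702396489 q7 2.288260662768629
```

The weight sits in the tray and the supply stays tilted. Next is the block.

Request:
{"method": "apply_moves", "body": {"increments": [[[0.043,-0.0205,0],0,100],[[0.043,-0.0205,0],0,100],[[0.043,-0.0205,0],0,100],[[0.043,-0.0205,0],0,100],[[0.043,-0.0205,0],0,100],[[0.043,-0.0205,0],0,100],[[0.044,-0.0205,0],7.5,100],[[0,0,0],7.5,100],[[0,0,0],0,100],[[0,0,0],0,100]]}}

```text
clock: 21.72
ee_pos: [0.4551, 0.3138, 0.1866]
tool_rot: [0.0, 0.767, 0.641, -0.001]
wrist_force: [0.4, 0.2, 0.8]
grip_width: 0.0853
gripper_force: 0.0
```

```bash
cat > blk.py <<'E'
from h import *
def blk(z=.032,cam="wrist",save=None):
    P=manip.camera_params(cam);w=manip.capture(cam)
    if save: cv2.imwrite(save,w)
    hsv=cv2.cvtColor(w,cv2.COLOR_BGR2HSV);m=cv2.inRange(hsv,(3,120,90),(22,255,255))
    if cam=="top": m[:60]=0
    for c in cv2.findContours(m,0,2)[0]:
        if cv2.contourArea(c)<200: continue
        b=cv2.boxPoints(cv2.minAreaRect(c));W=np.array([onz(P,p,z)[:2] for p in b])
        l=[np.linalg.norm(W[1]-W[0]),np.linalg.norm(W[2]-W[1])];k=int(l[1]>l[0]);d=W[k+1]-W[k]
        print(cv2.boundingRect(c),"ctr",W.mean(0),"len",l,"ang",np.degrees(np.arctan2(d[1],d[0]))%180)
E
python3 - <<'E'
from blk import *
blk(save="pics/w12.png")
go((0.4538,0.3152,0.004),-10.4)
E
```

```text
(178, 370, 75, 101) ctr [0.329  0.1536] len [np.float64(0.10237534661765758), np.float64(0.05497148347027846)] ang 67.15221952462899
(463, 282, 42, 52) ctr [0.5642 0.2232] len [np.float64(0.04041132030256424), np.float64(0.027019948199399547)] ang 72.64777032341661
(292, 183, 63, 139) ctr [0.4485 0.2864] len [np.float64(0.10776665370514782), np.float64(0.041903947116606034)] ang 76.02143894689479
now [0.4552 0.3137 0.1868] t 21.775 yang -10.301944841955338
tool shift (before spin) [ 0.0014 -0.0016  0.1828]
spin 0.0980551580446587 q7 -47.032940465961104
```

Request:
{"method": "apply_moves", "body": {"increments": [[[0.002,0,0.05],2,100],[[0,0,0.05],0,100],[[0,0,0.05],0,100],[[0,0,0.032],0,100],[[0,0,0],0,100],[[0,0,0],0,0],[[0,0,0],0,0],[[0,0,0],0,0],[[0,0,0],0,0]], "force": 60}}

```text
clock: 22.9
ee_pos: [0.4568, 0.3178, 0.0074]
tool_rot: [0.0, 0.779, 0.627, 0.002]
wrist_force: [0.1, -0.8, 6.3]
grip_width: 0.0431
gripper_force: 62.3
```

Request:
{"method": "apply_moves", "body": {"increments": [[[0,0,-0.01],0,0],[[0,0,-0.01],0,0],[[0,0,-0.02],0,0],[[0,0,-0.02],-6,0],[[0,0,0],-6,0],[[0,0,0],-6,0],[[0,0,0],0,0]]}}

```text
clock: 23.78
ee_pos: [0.4554, 0.3168, 0.066]
tool_rot: [-0.0, 0.672, 0.741, 0.0]
wrist_force: [-0.1, -0.2, -1.0]
grip_width: 0.043
gripper_force: 61.4
```

```bash
python3 - <<'E'
from chk import *
from blk import blk
# supply front from scene unaffected; place target
F=np.array([.559,-.179]);th=np.radians(5.6);ys=np.array([np.cos(th),np.sin(th)]);xs=np.array([ys[1],-ys[0]])
tgt=F+xs*(-.215+.12)+ys*(-.05);print("grip tgt",tgt)
go((*tgt,.06),5.6)
s=manip.state();print(s["wrist_force"],s["grip_width"])
blk(z=.075)
E
```

```text
grip tgt [ 0.5    -0.0893]
now [0.4554 0.3168 0.066 ] t 23.775 yang 5.618630818500174
tool shift (before spin) [-0.4085  0.0046  0.0058]
spin 0.018630818500170676 q7 -33.852508830965526
[-0.077  -0.156  -0.9679] 0.04303162345113436
(466, 461, 29, 19) ctr [0.523  0.2628] len [np.float64(0.011064523798240989), np.float64(0.009145807377092289)] ang 5.5722858752338
(260, 384, 126, 70) ctr [0.4587 0.2794] len [np.float64(0.0487595638890507), np.float64(0.02804404222630435)] ang 14.999581542187576
(341, 296, 51, 19) ctr [0.4685 0.3302] len [np.float64(0.017199264403874006), np.float64(0.006875976542233754)] ang 5.5893305463234695
```

Request:
{"method": "apply_moves", "body": {"increments": [[[-0.04,0,0],0,0],[[-0.045,0.001,0],0,0],[[-0.045,0.001,0],0,0],[[-0.045,0.001,0],0,0],[[-0.045,0.001,0],0,0],[[-0.045,0,0],0,0],[[-0.045,0,0],0,0],[[-0.04,0,0],0,0],[[-0.025,0,0],0,0],[[0,0,0],0,0]]}}

```text
clock: 25.08
ee_pos: [0.4964, -0.0586, 0.0655]
tool_rot: [0.0, 0.674, 0.739, -0.0]
wrist_force: [0.6, 0.3, -1.1]
grip_width: 0.0429
gripper_force: 61.4
```

```bash
python3 - <<'E'
from chk import *
tilt()
go((.5,-.0893,.0075),5.6)
P=manip.camera_params("wrist");w=manip.capture("wrist");cv2.imwrite("pics/w13.png",w)
g=cv2.cvtColor(w,cv2.COLOR_BGR2GRAY)
for r in range(300,480,6): print(r,"".join("@%#*+=-:. "[min(9,int(x)//22)] for x in g[r,100:600:5]))
E
```

```text
mid ((-6.180802399837006, -0.25890743621657464), 0.5102895626315365)
frontedge ((3.7476091935016065, 14.326166884853315), 0.17843230300479465)
exp mid [-1.0577 -3.0445]
exp front [-0.9804 -5.958 ]
now [ 0.4963 -0.0566  0.0654] t 25.125 yang 5.472301549106181
tool shift (before spin) [-0.0329  0.0005  0.0579]
spin -0.12769845089381704 q7 8.754446356242541
300 ::::=::::::::::::::::::::::----##################%#####**+*..:::::::::::::::::::::::::===++++%@##***
306 :::::::::::::::::::::::::::--###########################++*##::::::::::::::::::::::::==-=+++=@@*****
312 :::::::::::::::::::::::::::=#############################+*##=.::::.:::::::::::::::::==-==+==@%***##
318 :::::::::::::::::::::::::#@@###%##########################%#%#@%+::::::::::::::::::::====++++%@***##
324 ::::::::::::::::::::::::@@@%%####################%########%##%%@@#:::::::::::::::::::===+===+@@***#*
330 :::::::::::::::::::::::.@%@#%#@%##########################@@%##@@@.:::::::::::::::::=======+=@%*#***
336 :::::::::::::::::::::::@@@%#%#@@##########################@@##%%@@#:::.:::::::::::::=-===++++@#*##**
342 ::::
[... 1706 characters left out ...]
:=*++++++++++++++++++++++++::+@@@@@@@@@@@@@%@@@%@@@@@@@@@@@@@@@@@@@@@@
444 @@+:@%%@@@@@@@@@@@@@@@@@@@@@@@*=#++++++++++++++++++++++++::%@@@@@@@@@@@@@%@%@@@@@@@@@@%@@@@@@@@@@@@@
450 %=:@@@@@@@@@@@@-:@@@@@@@@@@@@@@@@@@@@@@@%*++++++#@@@@@@@@@@@@@@@@@@@@@@@@-=@@%@@@@@@@@@+-@@@%@@@@@@@
456 @:@@@@@@@@@@@@===@@@@@@@@@@@@@@@@@@@@@@@@@@@@@@@@@@@@@@@@@@@@@@@@@@@@@@@@++=@@@@@@@@@@@@-@@@@@@@@@@@
462 +@@@@@@@@@@@@===+@@@@@@@@@@@@@@@@@@@@@@@@@@@@@@@@@@@@@@@@@@@@@@@@@@@@@@@@==++@@@@@@@@@@@@=@@@@@@@@@@
468 @@@@@@@@@@@@===++@@@@@@@@@@@@@@@@@@@@@@@@@@@@@@@@@@@@@@@@@@@@@@@@@@@@@@@@+++=+@@@@@@@@@@@@@@@@@@@@@@
474 @@@@@@@@@@@====+=@@@@@@@@@@@@@@@@@@@@@@@@@@@@@@@@@@@@@@@@@@@@@@@@@@@@@@@@++=+++@@@@@@@@@@@@@@@@@@@@@
```

Request:
{"method": "apply_moves", "body": {"increments": [[[0,0,0.02],0,0],[[0,0,0.02],0,0],[[-0.01,0,0.012],0,0],[[-0.01,0,0.003],0,0],[[-0.008,0,0],0,0],[[-0.005,0,0.0025],0,0],[[0,0,0],0,0]]}}

```text
clock: 26.05
ee_pos: [0.4999, -0.0895, 0.0081]
tool_rot: [0.0, 0.672, 0.741, 0.0]
wrist_force: [-0.6, 0.3, -1.4]
grip_width: 0.0427
gripper_force: 61.4
```

```bash
python3 - <<'E'
from chk import *
from blk import blk
s=manip.state();print(s["ee_pos"],s["wrist_force"])
blk();blk(cam="top",save="pics/t14.png")
E
```

```text
[ 0.4999 -0.0895  0.0081] [-0.5849  0.341  -1.3556]
(260, 383, 127, 71) ctr [ 0.5019 -0.1138] len [np.float64(0.04375924972685898), np.float64(0.025374746885525355)] ang 14.974053408019845
(338, 296, 54, 18) ctr [ 0.51   -0.0683] len [np.float64(0.005558240261307542), np.float64(0.016589371704750416)] ang 179.91578604142285
(186, 342, 89, 61) ctr [0.3235 0.1395] len [np.float64(0.05972611602951776), np.float64(0.1496224367102002)] ang 69.9105335477995
(184, 226, 41, 26) ctr [0.5619 0.1975] len [np.float64(0.02725270225387162), np.float64(0.07255139154093389)] ang 72.74773736627301
```

Request:
{"method": "apply_moves", "body": {"increments": [[[-0.005,0,0.0005],0,0],[[-0.005,0,0.0005],0,0],[[0,0,0.001],0,0],[[0,0,0],0,60],[[0,0,0],0,75],[[0,0,0],0,100],[[0,0,0],0,100],[[0.03,0,-0.02],0,100],[[0.04,0,-0.04],0,100],[[0.04,0,-0.04],0,100]]}}

```text
clock: 27.4
ee_pos: [0.4892, 0.0116, 0.1065]
tool_rot: [-0.0, 0.671, 0.741, -0.0]
wrist_force: [2.0, -0.8, 0.8]
grip_width: 0.0857
gripper_force: 0.0
```

Request:
{"method": "apply_moves", "body": {"increments": [[[0.02,0,0],-10,100],[[0.02,0,0],-10,100],[[0,0,0],-10,100],[[0,0,0],-10,100],[[0,0,0],-10,100],[[0,0,0],-10,100],[[0,0,0],-10,100],[[0,0,0],-10,100],[[0,0,0],-10,100],[[0,0,0],0,100]]}}

```text
clock: 28.65
ee_pos: [0.4823, 0.0497, 0.1057]
tool_rot: [-0.0, -0.049, 0.999, 0.0]
wrist_force: [-0.2, -0.5, -0.2]
grip_width: 0.0855
gripper_force: 0.0
```

```bash
python3 - <<'E'
from chk import *
from blk import blk
go((.505,0.0,.02),95.6)
blk();blk(cam="top",save="pics/t15.png");tilt()
E
```

```text
now [0.4823 0.0497 0.1057] t 28.65 yang 95.56610424073551
tool shift (before spin) [-0.0179 -0.0517  0.0857]
spin -0.03389575926448174 q7 76.24623895097288
(516, 359, 87, 48) ctr [0.5499 0.198 ] len [np.float64(0.014021516085342191), np.float64(0.060519501831821)] ang 72.35740239336594
(0, 227, 96, 72) ctr [ 0.4997 -0.0992] len [np.float64(0.05047760957583987), np.float64(0.04186675866814362)] ang 95.5542042920889
(538, 0, 102, 59) ctr [0.3582 0.1618] len [np.float64(0.04593105334794301), np.float64(0.024930218127998692)] ang 95.55655383003499
(186, 342, 46, 49) ctr [0.334  0.1684] len [np.float64(0.059081332482200606), np.float64(0.0886948657689343)] ang 69.9113722636804
(352, 262, 44, 26) ctr [ 0.5022 -0.1137] len [np.float64(0.07860386670388483), np.float64(0.042140003089515966)] ang 94.91034255258596
(184, 226, 24, 21) ctr [0.566  0.2127] len [np.float64(0.027249007247166154), np.float64(0.04100491428872247)] ang 72.7490506871725
mid ((-6.191810976826744, -0.4363375122456006), 0.5249472206021533)
frontedge ((0.8051129597113977, 6.565348509403471), 0.45048215583518697)
exp mid [-1.0577 -3.0445]
exp front [-0.9804 -5.958 ]
```

Request:
{"method": "apply_moves", "body": {"increments": [[[-0.004,0,0.04],0,100],[[0,0,0.04],0,100],[[0,0,0.022],0,100],[[0,-0.03,0],0,100],[[0,-0.025,0],0,100],[[0,-0.01,0],0,100],[[0,-0.01,0],0,100],[[0,-0.01,0],0,100],[[0,0,0],0,100]]}}

```text
clock: 29.92
ee_pos: [0.4949, -0.0349, 0.0039]
tool_rot: [0.0, -0.049, 0.999, -0.0]
wrist_force: [0.3, 1.1, 0.1]
grip_width: 0.0854
gripper_force: 0.0
```

```bash
python3 - <<'E'
from chk import *
from blk import blk
s=manip.state();print(s["ee_pos"],s["wrist_force"])
blk(cam="top",save="pics/t16.png");blk(save="pics/w16.png");tilt()
E
```

```text
[ 0.4949 -0.0349  0.0039] [0.2665 1.1128 0.1086]
(186, 342, 89, 61) ctr [0.3236 0.1397] len [np.float64(0.059727068622938806), np.float64(0.14995722643339965)] ang 69.91052802810422
(376, 261, 28, 25) ctr [ 0.506  -0.1431] len [np.float64(0.04751530124471848), np.float64(0.04230133086868004)] ang 97.56278545451931
(184, 226, 41, 26) ctr [0.5619 0.1975] len [np.float64(0.02725270225387162), np.float64(0.07255139154093389)] ang 72.74773736627301
(0, 302, 118, 105) ctr [ 0.4982 -0.1156] len [np.float64(0.03456957230202193), np.float64(0.03718101264738381)] ang 177.26310310498036
mid ((-6.234587721125081, -0.5161907220925457), 0.5264709970097483)
frontedge ((1.060516833585929, 5.33992746110826), 0.14761867947048612)
exp mid [-1.0577 -3.0445]
exp front [-0.9804 -5.958 ]
```

Request:
{"method": "apply_moves", "body": {"increments": [[[0,-0.008,0],0,100],[[0,-0.008,0],0,100],[[0,-0.008,0],0,100],[[0,-0.006,0],0,100],[[0,-0.006,0],0,100],[[0,-0.005,0],0,100],[[0,0,0],0,100],[[0,0,0],0,100]]}}

```text
clock: 31.08
ee_pos: [0.4987, -0.0753, 0.0038]
tool_rot: [-0.0, -0.049, 0.999, -0.0]
wrist_force: [-0.1, -0.2, 0.4]
grip_width: 0.0852
gripper_force: 0.0
```

```bash
python3 - <<'E'
from chk import *
from blk import blk
s=manip.state();print(s["ee_pos"],s["wrist_force"])
F=np.array([.559,-.179]);th=np.radians(5.6);ys=np.array([np.cos(th),np.sin(th)]);xs=np.array([ys[1],-ys[0]])
d=s["ee_pos"][:2]-F;print("tcp in supply",d@xs-.12,d@ys,"block ctr x est",d@xs-.12+.057+.055)
blk(cam="top",save="pics/t17.png");tilt()
E
```

```text
[ 0.4987 -0.0753  0.0038] [-0.0551 -0.1976  0.419 ]
tcp in supply -0.22913694636521068 -0.049868125825560654 block ctr x est -0.11713694636521069
(186, 342, 89, 61) ctr [0.3237 0.1398] len [np.float64(0.059727063430481515), np.float64(0.14962707551549942)] ang 69.9105403103126
(184, 226, 41, 26) ctr [0.5617 0.1976] len [np.float64(0.027532406205778945), np.float64(0.07268817769356872)] ang 73.29991208702486
mid ((-6.5558460421843705, -0.22805163920423865), 0.4729266849564917)
frontedge ((-5.328181489663134, 0.40742534918349804), 0.09344576517740885)
exp mid [-1.0577 -3.0445]
exp front [-0.9804 -5.958 ]
```

Request:
{"method": "apply_moves", "body": {"increments": [[[0,-0.006,0],0,100],[[0,-0.006,0],0,100],[[0,-0.002,0],0,100],[[0,0,0],0,100],[[0,0,0],0,100]]}}

```text
clock: 31.8
ee_pos: [0.5001, -0.0891, 0.0038]
tool_rot: [-0.0, -0.049, 0.999, -0.0]
wrist_force: [-0.8, 1.2, -0.5]
grip_width: 0.0857
gripper_force: 0.0
```

Request:
{"method": "apply_moves", "body": {"increments": [[[0,0.02,0],0,100],[[0,0.04,0],0,100],[[0,0.05,0],0,100],[[0,0.03,-0.02],0,100],[[0,0.0,-0.05],0,100],[[0,0.0,-0.05],0,100],[[0,0.0,-0.04],0,100],[[0,0,0],0,100]]}}

```text
clock: 32.8
ee_pos: [0.4892, 0.0504, 0.1673]
tool_rot: [0.004, -0.049, 0.999, -0.0]
wrist_force: [-0.6, -0.6, -0.7]
grip_width: 0.0854
gripper_force: 0.0
```

```bash
python3 - <<'E'
from chk import *
from blk import blk
s=manip.state();print(s["ee_pos"])
blk(cam="top",save="pics/t18.png");blk(cam="scene",save="pics/s18.png");tilt()
go((.625,.03,.19),4.7)
E
```

```text
[0.4892 0.0504 0.1673]
(186, 342, 32, 44) ctr [0.3386 0.1808] len [np.float64(0.05908134631810943), np.float64(0.06209663971989976)] ang 69.91141723180499
(251, 342, 389, 138) ctr [1.0371 0.0645] len [np.float64(0.8498667869034494), np.float64(0.12206061898960785)] ang 89.87544257902277
(406, 212, 31, 11) ctr [0.573  0.1933] len [np.float64(0.07192605722026581), np.float64(0.027685747710011654)] ang 73.98728517238243
mid ((-6.079393258221273, -0.5539291598525722), 0.4900078379077676)
frontedge ((-4.723801431315053, -0.6921242970751962), 0.17664035390924523)
exp mid [-1.0577 -3.0445]
exp front [-0.9804 -5.958 ]
now [0.4857 0.0498 0.1631] t 32.95 yang 95.66189386728301
tool shift (before spin) [-0.1367 -0.0335 -0.0271]
spin -89.03810613271699 q7 78.70453832847862
```

```bash
python3 - <<'E'
from h import *
P=manip.camera_params("top");w=cv2.imread("pics/t18.png");hsv=cv2.cvtColor(w,cv2.COLOR_BGR2HSV)
u,v=proj(P,(.504,-.146,.032)).astype(int);print("pred rear",u,v)
for r in range(v-24,v+25,4): print(r,"".join("O" if h<25 and s>100 and val>40 else "@%#*+=-:. "[min(9,int(val)//22)] for h,s,val in hsv[r,u-40:u+40]))
E
```

```text
pred rear 391 273
249 ::::::::::::::::::::::::::::::::::::--====-:::::--=-:::-=====+#@@@@@@@@@@@@@%#**
253 :::::::::::::::::::::::::::::::::::::-====-:::::::---:::-====+*%@%@@@@@@@@@@%%#*
257 :::::::::::::::::::::::::::::::::::::--===-:::::::---:::-=+**++++++*%@@@@@@@@%#*
261 ::::::::::::::::::::::::::::::::::::::--OO++++==OOO=-:::-=*O****###%%@@@@@@@@%%#
265 ::::::::::::::::::::::::::::::::::::-+OOOOOOOOOOOOOO--:::-+OOOOO%@@@@%%%%%%%%%%#
269 :::::::::::::::::::::::::::::::::::-=+OOOOOOOOOOOOOO--:::-=OOOOOO@@@@@@@@@@@@@%#
273 ::::::::::::::::::::::::::::::::::::-+*OOOOOOOOOOOOOO--:::-OOO**++***#%@@@@@@@@%
277 ::::::::::::::::::::::::::::::::::::-=*OOOOOOOOOOOOOO--:::--OO*+++***#%@@@@@@@%%
281 :::::::::::::::::::::::::::::::::::::-+OOOOOOOOOOOOOO--:::--OOOOOO%@@@@@@@@@@@@%
285 :::::::::::::::::::::::::::::::::::::-=++OOOO++++++====-:::-====++#@@@@@@%@%%@@@
289 :::::::::::::::::::::::::::::::::::::-----=====------==-:::-======+*%@@@@%%@%@@@
293 :::::::::::::::::::::::::::::::::::::::::-====-:::::--=--:::-=+**+++*#%%@@@@@@@@
297 :::::::::::::::::::::::::::::::::::::::::--===-:::::::---:::-=====+#%%@@@@@@@@@@
```

Block is in straight, with its centre about 13 mm inside the front edge. Next is the weight.

Request:
{"method": "apply_moves", "body": {"increments": [[[-0.03,-0.006,-0.02],0,100],[[-0.036,-0.006,-0.007],0,100],[[-0.036,-0.006,0],0,100],[[-0.035,0,0],0,100],[[0,0,0],0,100],[[0,0,0],0,100]]}}

```text
clock: 33.7
ee_pos: [0.6227, 0.046, 0.1887]
tool_rot: [-0.002, -0.05, 0.999, 0.0]
wrist_force: [0.7, -0.5, 0.2]
grip_width: 0.0858
gripper_force: 0.0
```

```bash
python3 - <<'E'
from chk import *
go((.624,.036,.08))
P=manip.camera_params("wrist");w=manip.capture("wrist");cv2.imwrite("pics/w19.png",w);g=cv2.cvtColor(w,cv2.COLOR_BGR2GRAY)
for z,y in ((.014,.031),(.05,.035),(.097,.042)): print(z,y,proj(P,(.622,y,z)))
for r in range(120,300,6): print(r,"".join("@%#*+=-:. "[min(9,int(x)//16)] for x in g[r,220:430:3]))
E
```

```text
now [0.6227 0.046  0.1887] t 33.7 yang 95.70204260499727
tool shift (before spin) [-0.0007 -0.0101  0.1087]
0.014 0.031 [302.8041 212.0469]
0.05 0.035 [306.2602 224.618 ]
0.097 0.042 [315.2578 246.6191]
120           .:::-:--:-:::---==--=====---------===-=-=-----------==------
126            -::-- -:::::-::=-==--==-----------==-----------=--==-:::-: 
132              -:  -::::---    -         ----==-----=    .-== --=-::::  
138            :::    ----::                                   .--==-:    
144           ---::::--:--:::::=-==------                       ==-       
150           ::::--:::::::::::-===--=---------==--=                      
156                   .::-                                                
162           =          :::::---=--=-=          *                        
168           -        -::::::--=--=--=--        #                        
174           -:     :::%@@@%@%@#===-=-=---      # .                      
180 :::       =:   :%@%%%@%##***%@@@%===--==     *                        
186 ::::::--. -   @%@%+*++**+********#@---==:    +                      
[... 581 characters left out ...]
                     
240            -*****+**#***+************#*     * .                       
246            = *******+*+***************      +                         
252            =  -*********************.       +                         
258            -::--=********#******#*#########*-                         
264                      =#*****#-                                        
270                                                                       
276                                                                       
282                                                                       
288                                                                       
294
```

Request:
{"method": "apply_moves", "body": {"increments": [[[-0.001,-0.01,0.04],0,100],[[0,0,0.05],0,100],[[0,0,0.036],0,100],[[0,0,0],0,100],[[0,0,0],0,0],[[0,0,0],0,0],[[0,0,0],0,0],[[0,0,0],0,0],[[0,0,0],0,0]], "force": 60}}

```text
clock: 34.88
ee_pos: [0.6281, 0.0344, 0.0669]
tool_rot: [0.002, -0.049, 0.999, -0.001]
wrist_force: [0.2, -1.8, 5.3]
grip_width: 0.026
gripper_force: 57.8
```

Request:
{"method": "apply_moves", "body": {"increments": [[[0,0,-0.004],0,0],[[0,0,-0.004],0,0],[[0,0,-0.005],0,0],[[0,0,-0.005],0,0],[[0,0,-0.005],0,0],[[0,0,-0.005],0,0],[[0,0,-0.005],0,0],[[0,0,-0.005],0,0],[[0,0,0],0,0]]}}

```text
clock: 36.0
ee_pos: [0.6267, 0.0362, 0.1032]
tool_rot: [0.0, -0.05, 0.999, 0.0]
wrist_force: [-0.0, -1.2, -9.2]
grip_width: 0.025
gripper_force: 57.8
```

Request:
{"method": "apply_moves", "body": {"increments": [[[0,0,-0.02],0,0],[[0,0,-0.03],0,0],[[0,0,-0.03],0,0],[[0,0.04,0],0,0],[[0.002,0.05,0],0,0],[[0.002,0.05,0],0,0],[[0.002,0.05,0],0,0],[[0,0.05,0],0,0],[[0,0.045,0],0,0],[[0,0.028,0],0,0]]}}

```text
clock: 37.25
ee_pos: [0.588, 0.351, 0.1842]
tool_rot: [0.0, -0.051, 0.999, 0.001]
wrist_force: [0.6, -0.2, -9.1]
grip_width: 0.0244
gripper_force: 59.5
```

Request:
{"method": "apply_moves", "body": {"increments": [[[0,0,0.02],0,0],[[0,0,0.04],0,0],[[0,0,0.04],0,0],[[0,0,0.015],0,0],[[0,0,0],0,0]]}}

```text
clock: 37.88
ee_pos: [0.5891, 0.3459, 0.0671]
tool_rot: [-0.001, -0.049, 0.999, -0.001]
wrist_force: [-0.1, 0.1, -8.0]
grip_width: 0.024
gripper_force: 60.4
```

```bash
python3 - <<'E'
from chk import *
tilt()
s=manip.state();print(s["ee_pos"],s["wrist_force"])
P=manip.camera_params("top");t=manip.capture("top");cv2.imwrite("pics/t20.png",t)
p=s["ee_pos"];u,v=proj(P,(p[0],p[1],.02)).astype(int);g=cv2.cvtColor(t,cv2.COLOR_BGR2GRAY)
print(u,v)
E
```

```text
mid ((-3.157416287616101, -0.3173113870656721), 0.5961521342948631)
frontedge ((-2.5422870584729864, -3.023375696535659), 0.4253058535964401)
exp mid [-1.0577 -3.0445]
exp front [-0.9804 -5.958 ]
[0.5902 0.347  0.0688] [-0.0313  0.7136 -8.3267]
125 222
```

Request:
{"method": "apply_moves", "body": {"increments": [[[0,0,0.004],0,0],[[0,0,0.004],0,0],[[0,0,0.003],0,0],[[0,0,0],0,0]]}}

```text
clock: 38.48
ee_pos: [0.5901, 0.3469, 0.0578]
tool_rot: [0.0, -0.049, 0.999, 0.0]
wrist_force: [-1.0, -2.2, -1.5]
grip_width: 0.0241
gripper_force: 60.9
```

Request:
{"method": "apply_moves", "body": {"increments": [[[0,0,0.003],0,0],[[0,0,0.002],0,0],[[0,0,0],0,0]]}}

```text
clock: 38.85
ee_pos: [0.5915, 0.3463, 0.0572]
tool_rot: [0.002, -0.049, 0.999, -0.001]
wrist_force: [-7.9, -9.3, 23.5]
grip_width: 0.0242
gripper_force: 62.6
```

Request:
{"method": "apply_moves", "body": {"increments": [[[0,0,0.002],0,0],[[0,0,0.001],0,0],[[0,0,0],0,0]]}}

```text
clock: 39.22
ee_pos: [0.5918, 0.3464, 0.0571]
tool_rot: [0.002, -0.049, 0.999, -0.001]
wrist_force: [-13.8, -14.0, 41.3]
grip_width: 0.0241
gripper_force: 64.4
```

Request:
{"method": "apply_moves", "body": {"increments": [[[0,0,-0.003],0,0],[[0,0,-0.002],0,0],[[0,0,0],0,0]]}}

```text
clock: 39.6
ee_pos: [0.5911, 0.3464, 0.0572]
tool_rot: [0.002, -0.049, 0.999, -0.0]
wrist_force: [-4.7, -5.7, 11.7]
grip_width: 0.0245
gripper_force: 61.5
```

Request:
{"method": "apply_moves", "body": {"increments": [[[0,0,0],0,32],[[0,0,0],0,40],[[0,0,0],0,60],[[0,0,0],0,100],[[0,0,0],0,100],[[0,0,-0.03],0,100],[[0,0,-0.05],0,100],[[0,0,-0.05],0,100],[[0,0,0],0,100]]}}

```text
clock: 40.72
ee_pos: [0.5923, 0.3493, 0.1896]
tool_rot: [0.004, -0.05, 0.999, 0.002]
wrist_force: [0.5, 0.3, -0.3]
grip_width: 0.0854
gripper_force: 0.0
```

```bash
python3 - <<'E'
from chk import *
tilt()
P=manip.camera_params("wrist");w=manip.capture("wrist");cv2.imwrite("pics/w21.png",w);g=cv2.cvtColor(w,cv2.COLOR_BGR2GRAY)
print(manip.state()["ee_pos"])
for x in ((.59,.346,.036),(.59,.346,.082)): print(x,proj(P,x))
for r in range(130,290,7): print(r,"".join("@%#*+=-:. "[min(9,int(x)//16)] for x in g[r,220:430:3]))
T=manip.camera_params("top");t=manip.capture("top");cv2.imwrite("pics/t21.png",t);hsv=cv2.cvtColor(t,cv2.COLOR_BGR2HSV)
u,v=proj(T,(.504,-.146,.032)).astype(int)
for r in range(v-20,v+21,5): print(r,"".join("O" if h<25 and s>100 and val>40 else "@%#*+=-:. "[min(9,int(val)//22)] for h,s,val in hsv[r,u-30:u+40]))
a0=cv2.imread("pics/t0.png")
for n,(r0,r1,c0,c1) in dict(box=(85,145,318,382),key=(105,175,148,220)).items(): print(n,cv2.phaseCorrelate(cv2.cvtColor(a0,6)[r0:r1,c0:c1].astype(np.float32),cv2.cvtColor(t,6)[r0:r1,c0:c1].astype(np.float32)))
E
```

```text
mid ((-3.0448324941948073, -0.30155161216208626), 0.6054232603237952)
frontedge ((-2.347397186521846, -2.2188908433194072), 0.5046785946245547)
exp mid [-1.0577 -3.0445]
exp front [-0.9804 -5.958 ]
[0.5897 0.3471 0.1844]
(0.59, 0.346, 0.036) [318.8082 219.5961]
(0.59, 0.346, 0.082) [318.3684 238.8248]
130 ..      .   .    ====-==   . :=  . .. ...---------..  .  : .---:--- ..
137 .. . ......   .  -===--          . ..  .  ...    .     .  . -::-:.  . 
144 .. .. .... .    .. .--- .   .  . . ..    ..... . .  ..  ..  . :.  . . 
151    .. .   ..        ..    .  .===-==:   .        .     ........ . ....
158  ....    ..   .......   . =--==-==-=======: .     .       .   .  .  ..
165  ..     .        .     =--==*%@@@@@@%*--====          .. . .          
172        ..     .  .  .--=#%@%#********#%@%*===- .       ..         .. .
179    ..   .     .      -@%********#%%#%#**#*%%-==   .  ..        .   .. 
186     . ... .     . . =********%#%%##%###*****@---     ..   .     .     
193 .      .          .-**#***#*%%%%#%####%%*****#=  . ..    .          . 
200 .  .. .  .        .*********%%@%@@@@@%%#***
[... 1047 characters left out ...]
:::---+*++++++*%@@@@@@%#******
263 ::::::::::::::::::::::::::-+OOOOOOOOOO--:::-+OOOOOOO%%@@@@@@@@%%#*****
268 ::::::::::::::::::::::::::-+OOOOOOOOOO=-:::-=OOOOOOO%@%%%%%%%@@%#*****
273 ::::::::::::::::::::::::::-=*OOOOOOOOOO--:::-OOOO++**###%%@@@@@@%#****
278 ::::::::::::::::::::::::::-=+OOOOOOOOOO--:::--OOO*******#%@@@@@@%#****
283 :::::::::::::::::::::::::::-=*OOOOOOOOOO--:::-+OOOOOOO%@@@@@@@@@@%#***
288 :::::::::::::::::::::::::::---====-----==-:::--======*%@%%%%%%%%@%##**
293 :::::::::::::::::::::::::::::-====-:::::---:::-==+**+**#%%%@@@@@@@%#**
box ((0.012670364008148027, -0.08626656204040373), 0.9654155179858208)
key ((-1.8828102739121277e-05, 0.026304828324775542), 0.8985194799340801)
```

```bash
python3 - <<'E'
from cell import manip
s=manip.state();print(s["clock"],s["wrist_force"]);print(manip.close_job())
E
```

```text
40.875 [ 0.29340186  0.43240005 -0.47538937]
the job is handed in; nothing more can be done
None
```

I handed the job in at 40.9 s. By camera, the front of the supply rests on the middle-sized block, the weight stands upright on the desk clear of the bar, and the switch box and key have not moved. The judge returned no verdict.

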